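Slide the served cup in under the pick-up shelf

TASK

A cup stands on a round wooden serving board on the cafe counter. Push the board, cup and all, across the counter and in under the middle of the low pick-up shelf until it comes up against the sprung rubber stop hidden in there, and leave it resting against the stop, slightly pressing it in. Push gently, do not ram the stop, keep the cup standing on the board, and leave the pitcher, jar and bowl alone.

Things in the scene. Friction and masses are not known exactly. Their poses are not given: they have to be found in the camera images.
- board: Round flat serving board of pale wood, a plain disc 150 mm in diameter and 20 mm thick with an upright edge, lying loose on the counter; too wide to grip. Origin: centre of its underside, z up; its yaw does not matter. Board (245 to 490 g) and cup together slide on the counter with about 2.3 to 5.3 N.
- cup: White china cup standing loose near the middle of the board: 76 mm across the rim, 55 mm high, one small handle. About 250 g. Origin: centre of its underside (20 mm above the counter at the start), z up.
- shelf: Low pick-up shelf fixed on the counter: wooden top 340 mm wide, 240 deep, 20 thick, underside 120 mm up, on four 16 mm posts (30 and 215 mm behind the front edge, 155 mm left and right); open below on all sides. Two jars and a clear sign stand at the back on top. Origin: on the counter below the middle of the front edge; x runs level in under the shelf (+x within 0.2 rad), y left, z up.
- shelf_lip (a point): Middle of the lower front edge of the shelf's top, 120 mm above the counter. With a vertical tool the gripper's body meets this edge before the board is home: lean the tool so that the fingertips reach in under it, ahead of the gripper.
- stop_near (a point): Nearest place where the stop's front face can be (fixed point, 135 mm in from the front edge, 12 mm up). The stop is a flat rubber bumper 90 mm wide, 4 to 20 mm above the counter, square to the shelf's x, on its middle line. It is not measured: each time its face is set 0 to 25 mm beyond this point (board centre 60 to 85 mm in when it just touches), so feel for it.
- stop_far (a point): Farthest place where the untouched stop's front face can be: 25 mm beyond stop_near. The bumper is sprung: it resists with 0.8 N at first touch and 0.4 N more per mm, and goes in 8 mm (4 N) before it is hard. When the board is let go pressed against it, it may creep back a few mm but stays in touch, for the board's friction holds it.
- pitcher: Bystander: steel milk pitcher with a handle, 84 mm across, 110 mm high, standing to the left of the shelf. Origin: centre of its underside.
- jar: Bystander: glass jar with a steel cap, 72 mm across, 110 mm high, to the right of the shelf. Origin: centre of its underside.
- bowl: Bystander: white china bowl, 100 mm across, 45 mm high, farther to the right. Origin: centre of its underside.
Mind the look-alikes: they are no part of the job. Several things look just like the board: the one meant starts farthest to the robot's right.

How it is judged:
By the outcome, as a careful person would: the job done as asked, in the order asked, and still so for the second after the job is handed in, with the robot touching nothing.
It also fails if it takes over 70 s, if anything falls off the work surface, if the arm or the gripper's body presses on something with over 40 N, if the wrist force passes 120 N, or if a joint passes its speed limit or range.

ROBOT

A 6-joint arm with a two-finger parallel gripper is mounted at the origin on the work surface. World frame = base frame: x ahead of the robot, y to its left, z up, the work surface at z = 0. Lengths are in m, angles in rad, forces in N, time in s.
With the tool pointing down it reaches from about 0.4 to 0.825 m from the base axis. Payload 7 kg.
Tool frame: the origin (TCP) lies at the very end of the fingers, on their centre line; the grasp point (between the pads) lies 19 mm behind it (arm.grasp_offset is the distance from the TCP to the grasp point, in m); z points along the fingers, y is the line along which they close (so a half turn about z gives the same grasp; the last joint's range is limited). The gripper opens to 88 mm and grips with 3 to 60 N. Pads are 19 mm wide; open, the fingers measure 130 mm over their backs; the gripper's body (78 mm by 193 mm) begins 47 mm behind the grasp point.
Start: joints at [1.437, 0.359, 0.012, 0, -1.224, -0.288], TCP at [0.276, 0.616, 0.227] pointing down, gripper open.
Joint ranges: [-3.07, 3.07], [-1.43, 2.12], [-1.02, 1.25], [-3.03, 1.67], [-3.05, -0], [-3.03, 3.03]. Speed limits (rad/s): [2.39, 2.39, 3.01, 3.14, 3.14, 3.14].

INTERFACE

Orientations are given as [roll, pitch, yaw] about the fixed x, y, z axes, in that order (R = Rz(yaw) Ry(pitch) Rx(roll)).
In Python, from station import get_state, cams, arm, nets gives the robot as it stands.
- The arm moves only by the shell command python3 -m creep 'ROWS' [FORCE]. ROWS is a JSON object of lists of equal length, an entry for each row: "translation": the shift along the world's x, y, z in mm, a list of three; "spin": the turn about the world's z in rad; "gripper": the opening, from 0 (shut) to 1 (fully open). In form: {"translation": [[dx, dy, dz], ...], "spin": [spin, ...], "gripper": [gripper, ...]}. A call has 1 to 8 rows; each row shifts and turns the commanded pose from where the row before left it; what a row does not reach is not made up. A row lasts 1/10 s, in which the tool goes at most 50 mm and 8.59 degrees, less where a joint would pass 70% of its speed; a pose out of reach is approached as far as the arm can. A call is refused whole if a number of a shift passes 50 or a number of a turn 0.15, either way. A call with a gripper value outside its range is refused whole. The fingers move at their own pace and stop on an object; FORCE is the grip in N (left out, the last holds). Time passes only in rows, so rows that do not move let the fingers close. It gives the time, the measured TCP pose, the force, the opening and the grip force at its end, in the units of the state.
- get_state(): the state, without advancing time (a new reading comes with each control period).
- cams.grab_frame(name): name is "scene" or "top" or "wrist"; returns a dict with "img" (420x560x3 uint8, red, green, blue), "mtx" (3x3 intrinsics, pixels), "R" (3x3) and "t" (3): a world point X has camera coordinates R X + t. Camera axes: x right, y down, z forward; pixel columns grow to the right and rows downward; lengths in m; the calibration is good to about 2 mm. A picture is of the moment at which its call begins. There is no depth.
- arm.job_done(): hands the job in; it is judged then, once.
Trained networks look in the newest picture that a camera, given by its name, has taken for a name from the list of things; names that differ only in an ending like _2 or _b are one class to them, and where a whole thing is asked for, a point or a joint stands for the part that bears it (a point fixed in the world has none). Each returns a list of dicts, best first, with "confidence" (0 to 1); they miss things now and then, are a little off and sometimes report something else, mostly with a low value. They report only what shows in the picture. A call takes as long as a camera call. They do not tell look-alikes from the thing itself.
- nets.search_frame(camera, label): "centre" ([x, y, z] in m, in world coordinates, good to about 4 mm: the middle of the surface that is visible of it).
- nets.pinpoint(camera, label): "centre" ([x, y, z] in m, in world coordinates, good to about 4 mm: a listed point, or the origin of a listed thing).
The state is a dict: "t": time; "q": joint angles; "qd": joint speeds; "joint_efforts": joint torques, N m; "eef_pos": TCP position; "ee_rot": TCP orientation; "force": force on the tool from outside, world axes, zero at the start; "moment": the same for the moment, N m; "width": finger opening in m; "gripper_force": force on a finger pad.
Only numpy, scipy, OpenCV 4.12 (cv2) and the standard library are available. Lean on these libraries where they do the work, as an engineer would, in place of code of your own. Each camera call takes 0.05 s, during which the arm holds its last target. There are 200 camera calls.

## Working session

There is one attempt and no reset: what is moved stays moved. The work goes in short steps, Python scripts to look and compute and a shell command to move; the robot and the scene stay as the last step left them, time stands still between calls to the robot, and variables do not carry over. Pictures are saved under pics/ and viewed, at most 10 in all, crops included, and the job is handed in when it is done.

```bash
mkdir -p pics; ls; python3 - <<'E'
from station import get_state, cams, arm, nets
import cv2, numpy as np
for c in ("scene","top"):
    f=cams.grab_frame(c); cv2.imwrite(f"pics/{c}0.png",f["img"][:,:,::-1])
    for l in ("board","cup","shelf","shelf_lip","stop_near","stop_far","pitcher","jar","bowl"):
        print(c,l,[(np.round(d["centre"],3).tolist(),round(d["confidence"],2)) for d in nets.pinpoint(c,l)])
s=get_state(); print({k:np.round(s[k],3).tolist() for k in ("t","eef_pos","ee_rot","force","width")})
E
```

```text
pics
scene board [([0.471, 0.126, -0.004], 0.87), ([0.281, 0.297, -0.003], 0.84), ([0.481, 0.357, -0.0], 0.74)]
scene cup [([0.479, 0.122, 0.018], 0.9)]
scene shelf []
scene shelf_lip [([0.621, -0.039, 0.122], 0.95), ([0.576, -0.518, 0.003], 0.51)]
scene stop_near []
scene stop_far []
scene pitcher [([0.657, 0.397, -0.0], 0.85)]
scene jar [([0.673, -0.386, 0.001], 0.88)]
scene bowl [([0.573, -0.52, -0.0], 0.8)]
top board [([0.474, 0.358, 0.001], 0.94), ([0.288, 0.302, -0.001], 0.79), ([0.472, 0.129, 0.0], 0.71)]
top cup [([0.477, 0.124, 0.021], 0.64), ([0.62, -0.035, 0.118], 0.48)]
top shelf [([0.616, -0.036, -0.004], 0.62)]
top shelf_lip [([0.676, -0.393, 0.002], 0.7), ([0.621, -0.035, 0.122], 0.67)]
top stop_near []
top stop_far []
top pitcher [([0.654, 0.393, -0.004], 0.69)]
top jar [([0.68, -0.389, -0.002], 0.6)]
top bowl [([0.578, -0.521, 0.001], 0.93), ([0.679, -0.39, -0.0], 0.43)]
{'t': 1.0, 'eef_pos': [0.276, 0.616, 0.227], 'ee_rot': [-3.142, 0.0, -0.422], 'force': [-0.233, -0.438, -0.402], 'width': 0.088}
```

View pics/scene0.png

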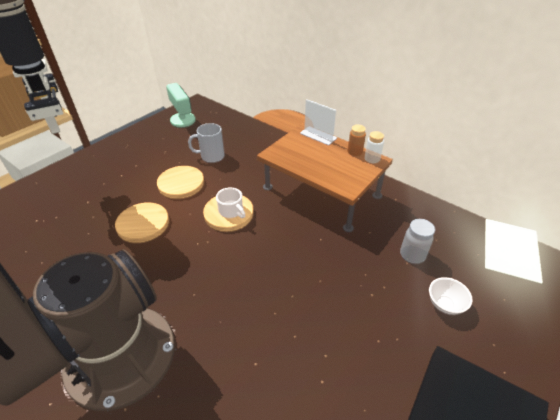

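View pics/top0.png

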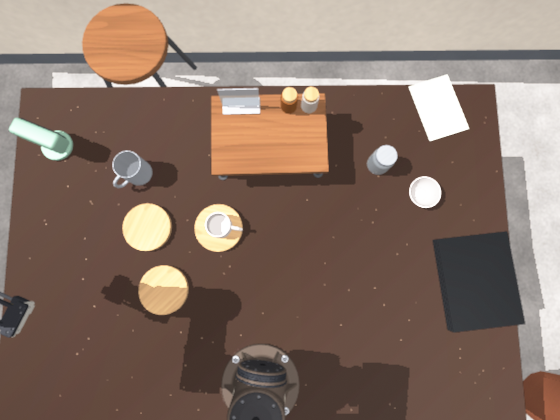

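The scene picture shows the cup on the rightmost of three boards, at px (229,208). The shelf is ahead at px (325,160). In the top view the board is at px (218,228) and the shelf's front edge runs along row ~174. The moves have no tilt axis, so I'll get the lean by driving the tool towards the reach limit. First I'll measure the shelf's yaw.

```bash
cat > h.py <<'E'
from station import get_state, cams, arm, nets
import cv2, numpy as np
from scipy.spatial.transform import Rotation as Ro
np.set_printoptions(precision=3,suppress=True)
def ray(f,uv,z):
    c=-f["R"].T@f["t"]; d=f["R"].T@np.linalg.inv(f["mtx"])@np.array([*uv,1.]); return c+d*(z-c[2])/d[2]
def proj(f,X):
    p=f["mtx"]@(f["R"]@np.array(X)+f["t"]); return p[:2]/p[2]
def st():
    s=get_state(); R=Ro.from_euler("xyz",s["ee_rot"]).as_matrix()
    print("t",round(s["t"],1),"p",np.array(s["eef_pos"]),"z",R[:,2],"y",R[:,1],"F",np.array(s["force"]),"q",np.array(s["q"]),"w",round(s["width"],3))
E
python3 - <<'E'
from h import *
f=cams.grab_frame("top"); im=f["img"].astype(int)
m=((im[:,:,0]-im[:,:,2])>60)
pts=[]
for u in range(216,324,4):
    v=np.where(m[120:195,u])[0]
    if len(v): pts.append((u,120+v.max()))
pts=np.array(pts); print(pts[::4].tolist())
W=np.array([ray(f,p,0.12) for p in pts]); k=np.polyfit(W[:,1],W[:,0],1); print("slope dx/dy .12",k)
row=np.where(m[150,180:360])[0]+180; print(row.min(),row.max(),ray(f,(row.min(),150),.14),ray(f,(row.max(),150),.14))
row=np.where(m[170,180:360])[0]+180; print(ray(f,(row.min(),170),.14),ray(f,(row.max(),170),.14))
E
python3 -m creep '{"translation":[[0,0,50],[0,0,50],[0,0,50],[0,0,50],[0,0,50],[0,0,50],[0,0,50],[0,0,50]],"spin":[0,0,0,0,0,0,0,0],"gripper":[0.7,0.7,0.7,0.7,0.7,0.7,0.7,0.7]}'
python3 -c "from h import *; st()"
```

```text
[[216, 174], [232, 174], [248, 173], [264, 173], [280, 172], [296, 172], [312, 172]]
slope dx/dy .12 [-0.017  0.623]
211 327 [0.688 0.133 0.14 ] [ 0.685 -0.205  0.14 ]
[0.628 0.132 0.14 ] [ 0.625 -0.206  0.14 ]
t: 1.85
eef_pos: [0.2764, 0.6149, 0.6242]
ee_rot: [-3.138, 0.0, -0.422]
force: [0.2, 2.5, 1.4]
width: 0.0612
gripper_force: 0.0
t 1.9 p [0.276 0.615 0.624] z [ 0.001  0.003 -1.   ] y [-0.41  -0.912 -0.003] F [0.194 2.452 1.367] q [ 1.437  0.452  1.053  0.001 -2.168 -0.288] w 0.061
```

```bash
python3 -m creep '{"translation":[[0,0,50],[0,0,50],[0,0,50],[0,0,50]],"spin":[0,0,0,0],"gripper":[0.7,0.7,0.7,0.7]}'
python3 -c "from h import *; st()"
```

```text
t: 2.25
eef_pos: [0.2491, 0.5546, 0.7235]
ee_rot: [-3.063, -0.016, -0.423]
force: [-0.2, -0.1, 1.2]
width: 0.0613
gripper_force: 0.0
t 2.2 p [0.249 0.555 0.724] z [ 0.047  0.065 -0.997] y [-0.408 -0.91  -0.078] F [-0.153 -0.1    1.238] q [ 1.497  0.416  1.251  0.058 -2.337 -0.306] w 0.061
```

The tilt does carry over, but joint 3 is at its limit here. I'll back off and use the outward reach limit instead.

```bash
python3 -m creep '{"translation":[[0,0,-50],[0,0,-50],[0,0,-50],[0,0,-50],[20,45,-20],[20,45,0],[20,45,0],[20,45,0]],"spin":[0,0,0,0,0,0,0,0],"gripper":[0.7,0.7,0.7,0.7,0.7,0.7,0.7,0.7]}'
python3 -c "from h import *; st()"
python3 -m creep '{"translation":[[20,45,0],[20,45,0],[20,45,0],[20,45,0]],"spin":[0,0,0,0],"gripper":[0.7,0.7,0.7,0.7]}'
python3 -c "from h import *; st()"
```

```text
t: 3.05
eef_pos: [0.3264, 0.7312, 0.538]
ee_rot: [-3.061, -0.016, -0.422]
force: [-0.2, 2.1, 1.8]
width: 0.061
gripper_force: 0.0
t 3.0 p [0.326 0.731 0.538] z [ 0.047  0.067 -0.997] y [-0.407 -0.91  -0.08 ] F [-0.205  2.119  1.757] q [ 1.41   0.594  1.066  0.039 -1.969 -0.244] w 0.061
t: 3.45
eef_pos: [0.3748, 0.8396, 0.471]
ee_rot: [-2.972, -0.028, -0.424]
force: [-0.1, -0.3, 0.8]
width: 0.0612
gripper_force: 0.0
t 3.5 p [0.375 0.84  0.471] z [ 0.094  0.142 -0.985] y [-0.401 -0.901 -0.168] F [-0.095 -0.252  0.85 ] q [ 1.389  0.786  1.251  0.07  -1.877 -0.213] w 0.061
```

```bash
python3 -m creep '{"translation":[[20,45,0],[20,45,0],[20,45,0],[20,45,0],[20,45,20],[20,45,20],[20,45,20],[20,45,20]],"spin":[0,0,0,0,0,0,0,0],"gripper":[0.7,0.7,0.7,0.7,0.7,0.7,0.7,0.7]}'
python3 -c "from h import *; st()"
```

```text
t: 4.25
eef_pos: [0.4408, 0.9863, 0.4073]
ee_rot: [-2.708, -0.054, -0.431]
force: [0.3, 1.0, -0.0]
width: 0.0614
gripper_force: 0.0
t 4.2 p [0.441 0.986 0.407] z [ 0.22   0.361 -0.906] y [-0.359 -0.834 -0.419] F [ 0.336  0.987 -0.023] q [ 1.38   0.91   1.251  0.148 -1.501 -0.208] w 0.061
```

```bash
python3 -m creep '{"translation":[[20,45,20],[20,45,20],[20,45,20],[20,45,20],[20,45,20]],"spin":[0,0,0,0,0],"gripper":[0.7,0.7,0.7,0.7,0.7]}'
python3 -c "from h import *; st()"
```

```text
t: 4.75
eef_pos: [0.4732, 1.0574, 0.414]
ee_rot: [-2.525, -0.07, -0.441]
force: [-0.1, 0.2, -0.3]
width: 0.0616
gripper_force: 0.0
t 4.8 p [0.473 1.057 0.414] z [ 0.298  0.499 -0.814] y [-0.312 -0.755 -0.577] F [-0.103  0.168 -0.339] q [ 1.378  0.952  1.251  0.207 -1.284 -0.225] w 0.062
```

The lean carries over (0.62 rad), but it lies along the finger line, and I need it square to that. I'll come back in, turn half round to cancel it, then redo it with the fingers across.

```bash
python3 -m creep '{"translation":[[-20,-45,0],[-20,-45,0],[-20,-45,0],[-20,-45,0],[-20,-45,0],[-20,-45,0],[-20,-45,0],[-20,-45,0]],"spin":[-0.14,-0.14,-0.14,-0.14,-0.14,-0.14,-0.14,-0.14],"gripper":[0.7,0.7,0.7,0.7,0.7,0.7,0.7,0.7]}'
python3 -c "from h import *; st()"
python3 -m creep '{"translation":[[0,0,0],[0,0,0],[0,0,0],[0,0,0],[0,0,0],[0,0,0],[0,0,0]],"spin":[-0.14,-0.14,-0.14,-0.14,-0.14,-0.14,-0.14],"gripper":[0.7,0.7,0.7,0.7,0.7,0.7,0.7]}'
python3 -c "from h import *; st()"
```

```text
t: 5.55
eef_pos: [0.3312, 0.736, 0.4166]
ee_rot: [-2.531, -0.067, -1.458]
force: [-0.2, -0.2, -0.2]
width: 0.0608
gripper_force: 0.0
t 5.5 p [0.331 0.736 0.417] z [ 0.576  0.01  -0.817] y [-0.81  -0.13  -0.572] F [-0.239 -0.221 -0.185] q [ 1.628  0.425  0.142  0.629 -1.363 -1.652] w 0.061
t: 6.25
eef_pos: [0.3314, 0.7381, 0.4166]
ee_rot: [-2.534, -0.067, -2.432]
force: [1.0, 1.6, 1.0]
width: 0.0616
gripper_force: 0.0
t 6.2 p [0.331 0.738 0.417] z [ 0.33  -0.469 -0.819] y [-0.564  0.598 -0.57 ] F [1.005 1.55  1.002] q [ 1.534  0.93   1.117  0.449 -2.215 -2.185] w 0.062
```

```bash
python3 -m creep '{"translation":[[20,45,0],[20,45,0],[20,45,0],[20,45,0],[20,45,20],[20,45,20],[20,45,20],[20,45,20]],"spin":[0.1,0,0,0,0,0,0,0],"gripper":[0.7,0.7,0.7,0.7,0.7,0.7,0.7,0.7]}'
python3 -c "from h import *; st()"
```

```text
t: 7.05
eef_pos: [0.4356, 0.8527, 0.3717]
ee_rot: [-2.533, 0.125, -2.194]
force: [-0.8, -0.4, -0.3]
width: 0.0617
gripper_force: 0.0
t 7.0 p [0.436 0.853 0.372] z [ 0.524 -0.251 -0.814] y [-0.625  0.537 -0.567] F [-0.821 -0.361 -0.271] q [ 1.486  1.071  1.251  0.618 -1.926 -1.979] w 0.062
```

```bash
python3 -m creep '{"translation":[[10,48,20],[10,48,20],[10,48,20],[10,48,20],[10,48,20],[10,48,20],[10,48,20],[10,48,20]],"spin":[0,0,0,0,0,0,0,0],"gripper":[0.7,0.7,0.7,0.7,0.7,0.7,0.7,0.7]}'
python3 -c "from h import *; st()"
```

```text
t: 7.85
eef_pos: [0.4535, 0.9575, 0.3933]
ee_rot: [-2.501, 0.359, -2.02]
force: [0.9, -0.2, 0.2]
width: 0.0613
gripper_force: 0.0
t 7.8 p [0.454 0.958 0.393] z [ 0.661 -0.006 -0.751] y [-0.631  0.538 -0.559] F [ 0.932 -0.226  0.197] q [ 1.509  1.09   1.251  0.724 -1.657 -1.985] w 0.061
```

```bash
python3 -m creep '{"translation":[[-20,-45,0],[-20,-45,0],[-20,-45,0],[-20,-45,0],[-10,-30,0],[-10,-30,0],[0,0,0]],"spin":[-0.14,-0.14,-0.14,-0.14,-0.14,-0.14,-0.14],"gripper":[0.7,0.7,0.7,0.7,0.7,0.7,0.7]}'
python3 -c "from h import *; st()"
python3 -m creep '{"translation":[[20,45,0],[20,45,0],[20,45,0],[20,45,0],[20,45,20],[20,45,20]],"spin":[0,0,0,0,0,0],"gripper":[0.7,0.7,0.7,0.7,0.7,0.7]}'
python3 -c "from h import *; st()"
```

```text
t: 8.55
eef_pos: [0.3543, 0.7216, 0.3954]
ee_rot: [-2.498, 0.355, -2.98]
force: [0.5, 2.2, 1.3]
width: 0.0611
gripper_force: 0.0
t 8.6 p [0.354 0.722 0.395] z [ 0.371 -0.548 -0.75 ] y [ 0.078  0.823 -0.563] F [0.529 2.151 1.328] q [ 1.521  0.924  0.978  0.505 -2.176 -2.877] w 0.061
t: 9.15
eef_pos: [0.431, 0.805, 0.3488]
ee_rot: [-2.581, 0.457, -2.902]
force: [0.6, -0.6, 1.5]
width: 0.0617
gripper_force: 0.0
t 9.2 p [0.431 0.805 0.349] z [ 0.489 -0.428 -0.76 ] y [ 0.027  0.878 -0.477] F [ 0.608 -0.644  1.524] q [ 1.476  1.119  1.25   0.643 -2.067 -2.733] w 0.062
```

```bash
python3 -m creep '{"translation":[[0,45,20],[0,45,20],[0,45,20],[0,45,20],[0,45,20],[0,45,20],[0,45,20],[0,45,20]],"spin":[-0.1,-0.05,0,0,0,0,0,0],"gripper":[0.7,0.7,0.7,0.7,0.7,0.7,0.7,0.7]}'
python3 -c "from h import *; st()"
```

```text
t: 9.95
eef_pos: [0.3753, 0.8734, 0.3762]
ee_rot: [-2.751, 0.62, -2.954]
force: [-0.5, 0.4, -0.1]
width: 0.0614
gripper_force: 0.0
t 9.9 p [0.375 0.873 0.376] z [ 0.599 -0.274 -0.753] y [ 0.045  0.95  -0.31 ] F [-0.513  0.414 -0.059] q [ 1.568  1.103  1.251  0.705 -1.96  -2.882] w 0.061
```

```bash
python3 -m creep '{"translation":[[-10,45,25],[-10,45,25],[-10,45,25],[-10,45,25],[-10,45,25],[-10,45,25],[-10,45,25],[-10,45,25]],"spin":[-0.03,0,0,0,0,0,0,0],"gripper":[0.7,0.7,0.7,0.7,0.7,0.7,0.7,0.7]}'
python3 -c "from h import *; st()"
```

```text
t: 10.75
eef_pos: [0.282, 0.9529, 0.4362]
ee_rot: [-2.941, 0.772, -2.924]
force: [0.5, -0.0, -0.3]
width: 0.0615
gripper_force: 0.0
t 10.8 p [0.282 0.953 0.436] z [ 0.71  -0.047 -0.702] y [-0.075  0.987 -0.143] F [ 0.454 -0.005 -0.312] q [ 1.694  1.076  1.251  0.808 -1.828 -2.946] w 0.061
```

```bash
python3 -m creep '{"translation":[[0,45,25],[0,45,25],[0,45,25],[0,45,25],[0,45,25],[0,45,25],[0,45,25]],"spin":[0.03,0.03,0,0,0,0,0],"gripper":[0.7,0.7,0.7,0.7,0.7,0.7,0.7]}'
python3 -c "from h import *; st()"
```

```text
t: 11.45
eef_pos: [0.2825, 1.0447, 0.491]
ee_rot: [-3.124, 0.914, -2.841]
force: [0.8, -0.6, -0.4]
width: 0.0611
gripper_force: 0.0
t 11.4 p [0.282 1.045 0.491] z [ 0.762  0.217 -0.611] y [-0.283  0.959 -0.011] F [ 0.789 -0.552 -0.357] q [ 1.701  1.067  1.251  0.9   -1.567 -2.892] w 0.061
```

Finger axis is level now, with a lean of 0.91 rad. That's a bit much, so I'll swing half round and take it back to about 0.65.

```bash
python3 -m creep '{"translation":[[0,-40,0],[0,-40,0],[0,-40,0],[0,-40,0],[0,-40,0],[0,-40,0],[0,-40,0],[0,-20,0]],"spin":[0.148,0.148,0.148,0.148,0.148,0.148,0.148,0.148],"gripper":[0.7,0.7,0.7,0.7,0.7,0.7,0.7,0.7]}'
python3 -m creep '{"translation":[[0,0,0],[0,0,0],[0,0,0],[0,0,0],[0,0,0],[0,0,0],[0,0,0],[0,0,0]],"spin":[0.148,0.148,0.148,0.148,0.148,0.148,0.148,0.148],"gripper":[0.7,0.7,0.7,0.7,0.7,0.7,0.7,0.7]}'
python3 -c "from h import *; st()"
```

```text
t: 12.25
eef_pos: [0.2932, 0.8641, 0.5219]
ee_rot: [-3.102, 0.935, -1.985]
force: [1.4, -0.1, 1.2]
width: 0.0614
gripper_force: 0.0
t: 13.05
eef_pos: [0.3229, 0.8558, 0.5148]
ee_rot: [-3.092, 0.888, -1.302]
force: [1.1, -0.4, -1.8]
width: 0.0615
gripper_force: 0.0
t 13.1 p [0.323 0.856 0.515] z [-0.158  0.76  -0.63 ] y [-0.973 -0.228 -0.032] F [ 1.1   -0.366 -1.773] q [ 1.226  0.324  0.489 -0.507 -0.989 -0.865] w 0.061
```

```bash
python3 -m creep '{"translation":[[0,0,0],[0,0,0],[0,0,0],[0,0,0],[0,0,0],[0,0,0],[0,0,0],[0,0,0]],"spin":[0.148,0.148,0.148,0.148,0.148,0.148,0.148,0.148],"gripper":[0.7,0.7,0.7,0.7,0.7,0.7,0.7,0.7]}'
python3 -c "from h import *; st()"
```

```text
t: 13.85
eef_pos: [0.2781, 0.7973, 0.4659]
ee_rot: [-3.02, 0.895, -0.125]
force: [0.1, 0.5, 1.2]
width: 0.0609
gripper_force: 0.0
t 13.8 p [0.278 0.797 0.466] z [-0.753  0.217 -0.621] y [-0.217 -0.973 -0.076] F [0.086 0.457 1.157] q [ 1.012  0.768  1.25  -1.032 -2.07  -0.148] w 0.061
```

```bash
python3 -m creep '{"translation":[[0,-50,0],[0,-50,0],[0,-50,0],[0,-40,0],[0,0,0],[0,0,0],[0,0,0],[0,0,0]],"spin":[0.0,0.148,0.148,0.148,0.148,0.148,0.148,0.148],"gripper":[0.7,0.7,0.7,0.7,0.7,0.7,0.7,0.7]}'
python3 -c "from h import *; st()"
```

```text
t: 14.65
eef_pos: [0.2634, 0.5854, 0.4508]
ee_rot: [-3.014, 0.889, 0.91]
force: [0.5, -0.7, 0.2]
width: 0.0615
gripper_force: 0.0
t 14.7 p [0.263 0.585 0.451] z [-0.573 -0.53  -0.625] y [ 0.722 -0.687 -0.08 ] F [ 0.466 -0.707  0.21 ] q [ 1.153  0.798  1.25  -0.893 -2.733  0.56 ] w 0.061
```

```bash
python3 -m creep '{"translation":[[0,-10,-20],[0,0,0],[0,0,0],[0,0,0],[20,45,0],[20,45,0],[20,45,20],[20,45,20]],"spin":[0.148,0.148,0.148,0.148,0,0,0,0],"gripper":[0.7,0.7,0.7,0.7,0.7,0.7,0.7,0.7]}'
python3 -c "from h import *; st()"
```

```text
t: 15.45
eef_pos: [0.2968, 0.6187, 0.3998]
ee_rot: [-3.065, 0.843, 1.425]
force: [0.6, -0.4, 0.2]
width: 0.0616
gripper_force: 0.0
t 15.4 p [0.297 0.619 0.4  ] z [-0.184 -0.726 -0.663] y [ 0.978 -0.201 -0.051] F [ 0.563 -0.42   0.183] q [ 1.381  0.968  1.25  -0.101 -2.696  1.509] w 0.062
```

```bash
python3 -m creep '{"translation":[[20,45,20],[20,45,20],[20,45,20],[20,45,20],[20,45,20]],"spin":[0,0,0,0,0],"gripper":[0.7,0.7,0.7,0.7,0.7]}'
python3 -c "from h import *; st()"
```

```text
t: 15.95
eef_pos: [0.3252, 0.6327, 0.3937]
ee_rot: [3.138, 0.771, 1.421]
force: [0.5, -0.2, 0.2]
width: 0.0608
gripper_force: 0.0
t 15.9 p [0.325 0.633 0.394] z [-0.101 -0.69  -0.717] y [ 0.989 -0.147  0.002] F [ 0.502 -0.23   0.172] q [ 1.385  0.984  1.251  0.057 -2.607  1.646] w 0.061
```

```bash
python3 -m creep '{"translation":[[15,35,0],[15,45,20],[15,45,20],[15,45,20],[15,45,20],[15,45,20]],"spin":[-0.15,-0.15,0,0,0,0],"gripper":[0.7,0.7,0.7,0.7,0.7,0.7]}'
python3 -c "from h import *; st()"
```

```text
t: 16.55
eef_pos: [0.3164, 0.6561, 0.3653]
ee_rot: [3.094, 0.647, 1.129]
force: [-0.1, 0.3, -0.5]
width: 0.0614
gripper_force: 0.0
t 16.6 p [0.316 0.656 0.365] z [-0.215 -0.564 -0.797] y [ 0.915 -0.402  0.038] F [-0.134  0.318 -0.476] q [ 1.342  0.943  1.25  -0.139 -2.517  1.287] w 0.061
```

Lean is 0.65 rad with the fingers level. Next I go behind the board for push 1, heading −61° towards the shelf's middle line.

```bash
python3 -m creep '{"translation":[[10,-40,0],[10,-40,0],[10,-45,0],[10,-45,-20],[10,-45,-30],[10,-45,-30],[10,-45,-30],[10,-45,-30]],"spin":[0.11,0.11,0.11,0.11,0.11,0.11,0.11,0.11],"gripper":[0.7,0.7,0.7,0.7,0.7,0.7,0.7,0.7]}'
python3 -c "
from h import *; st()
f=cams.grab_frame('scene'); cv2.imwrite('pics/s1.png',f['img'][:,:,::-1])
for c in ('scene','top'): cams.grab_frame(c); print([(np.array(d['centre']),round(d['confidence'],2)) for d in nets.pinpoint(c,'board')])"
```

```text
t: 17.35
eef_pos: [0.3879, 0.3435, 0.2381]
ee_rot: [3.096, 0.646, 1.958]
force: [1.4, 0.3, 0.4]
width: 0.0617
gripper_force: 0.0
t 17.4 p [0.388 0.343 0.238] z [ 0.269 -0.54  -0.798] y [0.915 0.402 0.036] F [1.417 0.321 0.366] q [ 1.382  0.311 -0.358  0.377 -1.453  2.01 ] w 0.062
[(array([ 0.468,  0.123, -0.   ]), 0.84), (array([ 0.479,  0.355, -0.001]), 0.77), (array([ 0.278,  0.3  , -0.004]), 0.63)]
[(array([0.473, 0.358, 0.003]), 0.98), (array([ 0.283,  0.3  , -0.002]), 0.85), (array([0.473, 0.126, 0.001]), 0.62)]
```

View pics/s1.png

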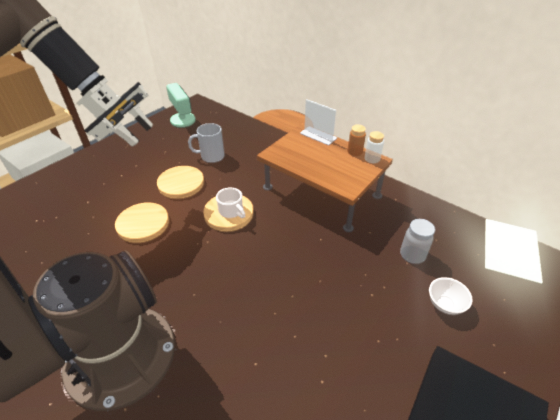

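The gripper is at px (125,115), leaning as intended, and the cup and board are untouched at px (229,208).

```bash
python3 -m creep '{"translation":[[12,-43,-20],[12,-43,-20],[12,-42,-20],[0,0,-40],[0,0,-40],[0,0,-48],[0,0,0],[0,0,-20]],"spin":[0.03,0,0,0,0,0,0,0],"gripper":[0.7,0.7,0.7,0.7,0.7,0.7,0.7,0.7]}'
python3 -c "from h import *; st()"
```

```text
t: 18.4
eef_pos: [0.4256, 0.2195, 0.0324]
ee_rot: [3.093, 0.645, 1.978]
force: [0.0, 0.8, -0.3]
width: 0.0617
gripper_force: 0.0
t 18.4 p [0.426 0.219 0.032] z [ 0.282 -0.532 -0.798] y [0.906 0.422 0.039] F [ 0.014  0.801 -0.32 ] q [ 1.223  0.443 -0.821  0.62  -0.878  1.802] w 0.062
```

```bash
python3 -m creep '{"translation":[[0,0,-12],[0,0,-9],[0,0,0]],"spin":[0,0,0],"gripper":[0.7,0.7,0.7]}'
python3 -c "from h import *; st()
f=cams.grab_frame('wrist'); cv2.imwrite('pics/w1.png',f['img'][:,:,::-1])"
```

```text
t: 18.7
eef_pos: [0.4244, 0.2167, 0.0102]
ee_rot: [3.096, 0.646, 1.978]
force: [0.0, -0.6, -0.6]
width: 0.061
gripper_force: 0.0
t 18.7 p [0.424 0.217 0.01 ] z [ 0.28  -0.534 -0.797] y [0.906 0.421 0.037] F [ 0.022 -0.617 -0.616] q [ 1.214  0.479 -0.846  0.655 -0.83   1.759] w 0.061
```

View pics/w1.png

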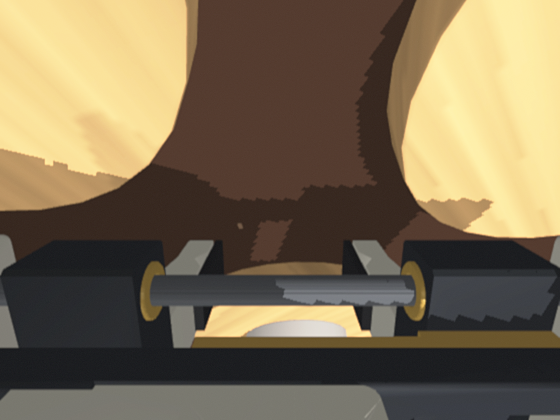

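The wrist camera looks backward here. The bystander boards are to the left and right behind, and our board sits centred between the fingers at px (275,265). Starting push 1.

```bash
python3 -m creep '{"translation":[[4.6,-8.9,0],[4.6,-8.9,0],[2.4,-4.4,0],[2.4,-4.4,0],[4.6,-8.9,0],[4.6,-8.9,0],[4.6,-8.9,0],[4.6,-8.9,0]],"spin":[0,0,0,0,0,0,0,0],"gripper":[0.7,0.7,0.7,0.7,0.7,0.7,0.7,0.7]}'
python3 -c "
from h import *; st()
for c in ('scene','top'): cams.grab_frame(c); print([(l,np.array(d['centre']),round(d['confidence'],2)) for l in ('board','cup') for d in nets.pinpoint(c,l)])"
```

```text
t: 19.55
eef_pos: [0.4567, 0.1527, 0.01]
ee_rot: [3.096, 0.646, 1.978]
force: [-1.1, 3.6, 2.1]
width: 0.0616
gripper_force: 1.9
t 19.6 p [0.457 0.153 0.01 ] z [ 0.28  -0.535 -0.797] y [0.907 0.42  0.036] F [-1.125  3.606  2.126] q [ 1.054  0.445 -0.943  0.828 -0.76   1.734] w 0.062
[('board', array([ 0.479,  0.358, -0.004]), 0.75), ('board', array([ 0.282,  0.299, -0.002]), 0.62), ('cup', array([0.49 , 0.078, 0.019]), 0.89)]
[('board', array([ 0.487,  0.082, -0.002]), 0.89), ('board', array([0.476, 0.357, 0.   ]), 0.8), ('board', array([ 0.286,  0.299, -0.   ]), 0.67), ('board', array([ 0.617, -0.038, -0.003]), 0.34), ('cup', array([0.491, 0.074, 0.021]), 0.58)]
```

```bash
python3 -m creep '{"translation":[[5,-8.7,0],[5,-8.7,0],[5,-8.7,0],[5,-8.7,0]],"spin":[0,0,0,0],"gripper":[0.7,0.7,0.7,0.7]}'
python3 -c "from h import *; st()"
```

```text
t: 20.25
eef_pos: [0.4767, 0.1184, 0.0099]
ee_rot: [3.096, 0.646, 1.979]
force: [-1.9, 2.9, 0.1]
width: 0.0611
gripper_force: 1.4
t 20.2 p [0.477 0.118 0.01 ] z [ 0.28  -0.534 -0.798] y [0.906 0.421 0.036] F [-1.906  2.855  0.08 ] q [ 0.943  0.431 -0.984  0.948 -0.728  1.721] w 0.061
```

```bash
cat > fit.py <<'E'
from h import *
from scipy.optimize import least_squares
D=[# p, z, q
([.276,.615,.624],[.001,.003,-1],[1.437,.452,1.053]),([.249,.555,.724],[.047,.065,-.997],[1.497,.416,1.251]),
([.326,.731,.538],[.047,.067,-.997],[1.41,.594,1.066]),([.375,.84,.471],[.094,.142,-.985],[1.389,.786,1.251]),
([.441,.986,.407],[.22,.361,-.906],[1.38,.91,1.251]),([.473,1.057,.414],[.298,.499,-.814],[1.378,.952,1.251]),
([.331,.736,.417],[.576,.01,-.817],[1.628,.425,.142]),([.331,.738,.417],[.33,-.469,-.819],[1.534,.93,1.117]),
([.436,.853,.372],[.524,-.251,-.814],[1.486,1.071,1.251]),([.323,.856,.515],[-.158,.76,-.63],[1.226,.324,.489]),
([.325,.633,.394],[-.101,-.69,-.717],[1.385,.984,1.251]),([.388,.343,.238],[.269,-.54,-.798],[1.382,.311,-.358]),
([.426,.219,.032],[.282,-.532,-.798],[1.223,.443,-.821]),([.457,.153,.01],[.28,-.535,-.797],[1.054,.445,-.943]),
([.477,.118,.01],[.28,-.534,-.798],[.943,.431,-.984]),([.276,.616,.227],[0,0,-1],[1.437,.359,.012])]
P,Z,Q=[np.array(x) for x in zip(*D)]
def pts(v,Q):
    a1,h,l2,l3,c,k,L,q0,d,s3=v
    th=s3*Q[:,1+1]+k*Q[:,1]+c
    r=a1+l2*np.sin(Q[:,1])+l3*np.cos(th); z=h+l2*np.cos(Q[:,1])+l3*np.sin(th); a=Q[:,0]+q0
    return np.c_[r*np.cos(a)-d*np.sin(a),r*np.sin(a)+d*np.cos(a),z]
res=lambda v:(pts(v,Q)-(P-v[6]*Z)).ravel()
B=None
for k in(0,-1,1):
  for s3 in(1,-1):
    for q0 in(0,-.28):
      for c in (0,1.5,-1.5):
        o=least_squares(res,[0.1,.35,.35,.35,c,k,.25,q0,0,s3])
        if B is None or o.cost<B.cost:B=o
v=B.x
def ik(p,ldir,lean):
    z=np.array([np.sin(lean)*np.cos(ldir),np.sin(lean)*np.sin(ldir),-np.cos(lean)])
    w=np.array(p)-v[6]*z
    o=least_squares(lambda q:(pts(v,q[None])-w)[0],[.3,.44,-.9]); return o.x,np.abs(o.fun).max()
if __name__=="__main__":
    print(v,B.cost,np.abs(B.fun).max())
    for p,l in (((.52,.04,.01),-62),((.54,-.037,.01),0),((.56,-.037,.01),0),((.58,-.037,.01),0),((.6,-.037,.01),0),((.62,-.037,.01),0),((.63,-.037,.01),0)):
        for le in (.65,.5): print(p,l,le,*ik(p,np.radians(l),le))
E
python3 fit.py
```

```text
[ 0.002  0.128  0.641  0.46  -0.059 -0.547  0.355 -0.066 -0.129  0.856] 0.014030076833453435 0.07986419731173777
(0.52, 0.04, 0.01) -62 0.65 [ 0.841  0.429 -0.989] 7.20229986761467e-11
(0.52, 0.04, 0.01) -62 0.5 [ 0.747  0.378 -0.931] 3.896771794131837e-12
(0.54, -0.037, 0.01) 0 0.65 [ 0.359  0.303 -1.295] 3.397282455352979e-14
(0.54, -0.037, 0.01) 0 0.5 [ 0.322  0.268 -1.132] 8.234337600665498e-09
(0.56, -0.037, 0.01) 0 0.65 [ 0.341  0.318 -1.254] 2.4980018054066022e-15
(0.56, -0.037, 0.01) 0 0.5 [ 0.308  0.289 -1.096] 3.030288797667424e-09
(0.58, -0.037, 0.01) 0 0.65 [ 0.325  0.335 -1.213] 9.334498063395813e-09
(0.58, -0.037, 0.01) 0 0.5 [ 0.296  0.309 -1.059] 1.2179195985062563e-09
(0.6, -0.037, 0.01) 0 0.65 [ 0.311  0.351 -1.172] 2.865878312441339e-09
(0.6, -0.037, 0.01) 0 0.5 [ 0.285  0.329 -1.022] 4.6123732611036417e-10
(0.62, -0.037, 0.01) 0 0.65 [ 0.299  0.368 -1.132] 8.633161963089719e-10
(0.62, -0.037, 0.01) 0 0.5 [ 0.275  0.35  -0.984] 1.546219263737214e-10
(0.63, -0.037, 0.01) 0 0.65 [ 0.293  0.376 -1.112] 4.820583932030331e-10
(0.63, -0.037, 0.01) 0 0.5 [ 0.27   0.36  -0.965] 8.35710389779365e-11
```

```bash
cat > fit2.py <<'E'
from fit import D,np,least_squares
from scipy.spatial.transform import Rotation as Ro
W=[[0.001,-2.168],[.058,-2.337],[.039,-1.969],[.07,-1.877],[.148,-1.501],[.207,-1.284],[.629,-1.363],[.449,-2.215],[.618,-1.926],[-.507,-.989],[.057,-2.607],[.377,-1.453],[.62,-.878],[.828,-.76],[.948,-.728],[0,-1.224]]
Q=np.array([list(d[2])+w for d,w in zip(D,W)]);P=np.array([d[0] for d in D]);Z=np.array([d[1] for d in D])
def fk(v,q,s4):
    a1,d,h,l2,a3,l3,q0,t1,t2,t3,e=v
    R1=Ro.from_euler('z',q[0]+q0); th=q[2]-q[1]
    R3=R1*Ro.from_euler('y',-th); R4=R3*Ro.from_euler('x',s4*q[3]); R5=R4*Ro.from_euler('y',-q[4])
    p=R1.apply([a1+l2*np.sin(q[1]),d,h+l2*np.cos(q[1])])+R3.apply([l3,0,a3])+R5.apply([t1,t2,t3])
    return p,R5.apply([1,0,0])
def fit(s4):
    f=lambda v:np.concatenate([np.r_[fk(v,q,s4)[0]-p,.3*(fk(v,q,s4)[1]-z)] for q,p,z in zip(Q,P,Z)])
    return min((least_squares(f,[0,0,.35,.35,.0,.35,q0,.25,0,0,0]) for q0 in(0,-.28)),key=lambda o:o.cost)
F={s:fit(s) for s in(1,-1)}; S=min(F,key=lambda s:F[s].cost); V=F[S].x
def ik(p,ld,lean):
    z=np.array([np.sin(lean)*np.cos(ld),np.sin(lean)*np.sin(ld),-np.cos(lean)])
    f=lambda q:np.r_[fk(V,q,S)[0]-p,fk(V,q,S)[1]-z]
    o=min((least_squares(f,[.5,.4,-.9,g,-.8]) for g in(0,.9,-.9)),key=lambda o:o.cost);return o.x,np.abs(o.fun).max()
if __name__=="__main__":
    np.set_printoptions(precision=3,suppress=True)
    print(S,V,F[S].cost,np.abs(F[S].fun).max())
    for x,y,l in ((.52,.04,-62),(.54,-.037,0),(.58,-.037,0),(.62,-.037,0),(.52,.04,-40),(.55,.02,-40)):
        for le in (.65,.5,.35): print(x,y,l,le,*ik((x,y,.01),np.radians(l),le))
E
python3 fit2.py
```

```text
-1 [ 0.    -0.     0.199  0.602  0.     0.464 -0.     0.378 -0.192 -0.
  0.   ] 2.8786527806354605e-06 0.0007108489345211411
0.52 0.04 -62 0.65 [ 0.653  0.41  -1.045  1.263 -0.677] 8.326672684688674e-16
0.52 0.04 -62 0.5 [ 0.606  0.358 -1.015  1.125 -0.556] 3.608224830031759e-16
0.52 0.04 -62 0.35 [ 0.593  0.332 -0.944  0.838 -0.477] 8.69590979085677e-11
0.54 -0.037 0 0.65 [ 0.135  0.288 -0.668 -1.125  0.087] 0.012373663405951188
0.54 -0.037 0 0.5 [ 0.234  0.39  -0.776 -0.63   0.142] 0.05265973957819669
0.54 -0.037 0 0.35 [ 0.172  0.188 -1.024  0.875 -0.055] 0.03887711352772317
0.58 -0.037 0 0.65 [ 0.159  0.345 -0.626 -1.023  0.106] 0.018636530489315954
0.58 -0.037 0 0.5 [ 0.21   0.422 -0.731 -0.52   0.122] 0.05172338978469015
0.58 -0.037 0 0.35 [ 0.193  0.261 -0.932  0.761 -0.071] 0.029670782749169462
0.62 -0.037 0 0.65 [ 0.173  0.398 -0.586 -0.919  0.12 ] 0.024643805295790848
0.62 -0.037 0 0.5 [ 0.182  0.442 -0.688 -0.363  0.087] 0.05965447467468388
0.62 -0.037 0 0.35 [ 0.197  0.326 -0.854  0.715 -0.082] 0.020777886163065647
0.52 0.04 -40 0.65 [ 0.216  0.335 -1.19   2.178 -0.623] 8.096301407078954e-14
0.52 0.04 -40 0.5 [ 0.19   0.282 -1.149  2.015 -0.424] 1.5631246297331813e-13
0.52 0.04 -40 0.35 [ 0.304  0.262 -1.103  1.532 -0.293] 1.0151601781416275e-14
0.55 0.02 -40 0.65 [ 0.125  0.356 -1.144  2.244 -0.604] 3.646041801808053e-14
0.55 0.02 -40 0.5 [ 0.112  0.307 -1.102  2.061 -0.405] 8.161873954470877e-14
0.55 0.02 -40 0.35 [ 0.243  0.291 -1.057  1.533 -0.281] 5.995204332975845e-15
```

```bash
cat > ik3.py <<'E'
from fit2 import *
LO=np.array([-3.07,-1.43,-1.02,-3.03,-3.05]);HI=np.array([3.07,2.12,1.25,1.67,0])
rng=np.random.default_rng(0)
def sols(x,y,l,le,z=.01,n=25):
    ld=np.radians(l);zz=np.array([np.sin(le)*np.cos(ld),np.sin(le)*np.sin(ld),-np.cos(le)]);out=[]
    f=lambda q:np.r_[fk(V,q,S)[0]-[x,y,z],.3*(fk(V,q,S)[1]-zz)]
    for _ in range(n):
        q0=np.array([rng.uniform(-1,1.5),rng.uniform(0,.8),rng.uniform(-1,.2),rng.uniform(-3,1.6),rng.uniform(-2,-.05)])
        o=least_squares(f,q0,bounds=(LO,HI))
        if np.abs(o.fun).max()<5e-4 and not any(np.abs(o.x-s).max()<.02 for s in out): out.append(o.x)
    return out
E
python3 - <<'E'
from ik3 import *
np.set_printoptions(precision=2,suppress=True)
for l in (0,-20,20,-40):
  for x in (.56,.6,.63):
    for le in (.65,.5,.4): print(l,x,le,*sols(x,-.037,l,le))
E
```

```text
0 0.56 0.65
0 0.56 0.5
0 0.56 0.4
0 0.6 0.65
0 0.6 0.5
0 0.6 0.4
0 0.63 0.65
0 0.63 0.5
0 0.63 0.4
-20 0.56 0.65 [-0.46  0.34 -0.96 -2.97 -0.38]
-20 0.56 0.5
-20 0.56 0.4
-20 0.6 0.65 [-0.41  0.37 -0.9  -3.03 -0.35]
-20 0.6 0.5
-20 0.6 0.4
-20 0.63 0.65
-20 0.63 0.5
-20 0.63 0.4
20 0.56 0.65 [-0.1   0.3  -0.55 -1.14 -0.29]
20 0.56 0.5 [ 0.17  0.29 -0.64 -0.55 -0.16]
20 0.56 0.4 [ 0.24  0.3  -0.7  -0.24 -0.18]
20 0.6 0.65 [-0.06  0.34 -0.49 -1.07 -0.28]
20 0.6 0.5 [ 0.16  0.34 -0.58 -0.51 -0.18]
20 0.6 0.4 [ 0.22  0.35 -0.62 -0.24 -0.22]
20 0.63 0.65 [-0.03  0.37 -0.44 -1.02 -0.27]
20 0.63 0.5 [ 0.16  0.37 -0.53 -0.47 -0.2 ]
20 0.63 0.4 [ 0.21  0.38 -0.56 -0.23 -0.25]
-40 0.56 0.65
-40 0.56 0.5
-40 0.56 0.4
-40 0.6 0.65
-40 0.6 0.5
-40 0.6 0.4
-40 0.63 0.65
-40 0.63 0.5
-40 0.63 0.4
```

```bash
timeout 500 python3 - <<'E'
from ik3 import *
np.set_printoptions(precision=2,suppress=True)
for le in (.65,.8,.95):
  for l in (-60,-45,-30,-10,0,5,10,15):
    for x in (.54,.63): 
      s=sols(x,-.037,l,le,n=12)
      if s: print(le,l,x,*s)
E
```

```text
0.65 -60 0.63 [ 0.31  0.47 -0.93  1.56 -0.63]
0.65 10 0.54 [ 0.    0.26 -0.62 -1.15 -0.11]
0.65 10 0.63 [ 0.13  0.36 -0.54 -0.83 -0.04]
0.65 15 0.54 [-0.07  0.27 -0.6  -1.18 -0.22]
0.65 15 0.63 [ 0.03  0.36 -0.48 -0.97 -0.17]
0.8 -60 0.63 [ 0.35  0.53 -0.96  1.66 -0.79]
0.8 -10 0.54 [-0.62  0.43 -1.02 -2.63 -0.7 ]
0.8 -10 0.63 [-0.47  0.45 -0.83 -2.71 -0.53]
0.8 0 0.54 [-0.58  0.37 -0.83 -2.22 -0.52]
0.8 0 0.63 [-0.41  0.41 -0.62 -2.18 -0.36]
0.8 5 0.54 [-0.53  0.35 -0.75 -2.02 -0.48]
0.8 5 0.63 [-0.36  0.4  -0.55 -1.94 -0.34]
0.8 10 0.54 [-0.49  0.34 -0.69 -1.86 -0.48]
0.8 10 0.63 [-0.32  0.39 -0.51 -1.76 -0.36]
0.8 15 0.54 [-0.46  0.34 -0.65 -1.72 -0.5 ]
0.8 15 0.63 [-0.31  0.4  -0.48 -1.62 -0.4 ]
0.95 -10 0.63 [-0.53  0.61 -0.97 -2.79 -0.96]
0.95 0 0.54 [-0.8   0.65 -1.02 -2.39 -1.02]
0.95 0 0.63 [-0.59  0.56 -0.82 -2.46 -0.8 ]
0.95 5 0.54 [-0.78  0.58 -0.92 -2.24 -0.91]
0.95 5 0.63 [-0.59  0.54 -0.74 -2.29 -0.74]
0.95 10 0.54 [-0.75  0.53 -0.84 -2.08 -0.84]
0.95 10 0.63 [-0.57  0.52 -0.66 -2.12 -0.7 ]
0.95 15 0.54 [-0.71  0.5  -0.76 -1.94 -0.81]
0.95 15 0.63 [-0.54  0.51 -0.59 -1.96 -0.69]
```

```bash
timeout 500 python3 - <<'E'
from ik3 import *
np.set_printoptions(precision=2,suppress=True)
for x,y in ((.50,.09),(.52,.073),(.53,.05),(.53,.035)):
  for l in (-62,-75,-90,-100): 
      print(x,y,l,*sols(x,y,l,.648,n=14))
E
```

```text
0.5 0.09 -62 [ 0.83  0.43 -1.    1.07 -0.71]
0.5 0.09 -75 [ 0.88  0.49 -0.84  0.75 -0.81]
0.5 0.09 -90 [ 0.85  0.55 -0.65  0.51 -0.95]
0.5 0.09 -100 [ 0.82  0.59 -0.54  0.39 -1.04]
0.52 0.073 -62 [ 0.75  0.43 -1.    1.14 -0.7 ]
0.52 0.073 -75 [ 0.81  0.49 -0.83  0.8  -0.8 ]
0.52 0.073 -90 [ 0.8   0.56 -0.65  0.55 -0.94]
0.52 0.073 -100 [ 0.77  0.6  -0.53  0.42 -1.04]
0.53 0.05 -62 [ 0.67  0.42 -1.01  1.23 -0.68]
0.53 0.05 -75 [ 0.75  0.49 -0.85  0.86 -0.78]
0.53 0.05 -90 [ 0.75  0.56 -0.66  0.59 -0.92]
0.53 0.05 -100 [ 0.73  0.6  -0.54  0.46 -1.02]
0.53 0.035 -62
0.53 0.035 -75 [ 0.72  0.48 -0.88  0.9  -0.76]
0.53 0.035 -90 [ 0.73  0.55 -0.69  0.61 -0.9 ]
0.53 0.035 -100 [ 0.7   0.59 -0.56  0.48 -1.  ]
```

Exact kinematics fitted. Plan: back off, turn the lean to −80° to stay clear of joint 3's limit, and finish the sideways push.

```bash
python3 -m creep '{"translation":[[-5,9,0],[-4,7,0],[9,3,0],[9,3,0],[9,2,0],[0,0,0]],"spin":[0,0,-0.1,-0.1,-0.11,0],"gripper":[0.7,0.7,0.7,0.7,0.7,0.7]}'
python3 -c "
from h import *; st()
for c in ('scene','top'): cams.grab_frame(c); print([(l,np.array(d['centre']),round(d['confidence'],2)) for l in ('board','cup') for d in nets.pinpoint(c,l)])"
```

```text
t: 20.85
eef_pos: [0.4963, 0.1449, 0.0094]
ee_rot: [3.095, 0.645, 1.664]
force: [0.2, -0.5, -0.2]
width: 0.0617
gripper_force: 0.0
t 20.9 p [0.496 0.145 0.009] z [ 0.102 -0.594 -0.798] y [0.992 0.12  0.037] F [ 0.221 -0.487 -0.18 ] q [ 0.958  0.546 -0.681  0.564 -0.918  1.813] w 0.062
[('board', array([ 0.481,  0.357, -0.003]), 0.92), ('board', array([ 0.279,  0.297, -0.004]), 0.87), ('board', array([0.504, 0.044, 0.   ]), 0.68), ('cup', array([0.51 , 0.041, 0.018]), 0.62)]
[('board', array([0.506, 0.051, 0.002]), 0.62), ('cup', array([0.51 , 0.042, 0.021]), 0.7)]
```

```bash
python3 -m creep '{"translation":[[2,-10,0],[2,-8,0],[1,-5,0],[2,-8,0],[2,-9,0],[2,-9,0],[2,-9,0],[2,-9,0]],"spin":[0,0,0,0,0,0,0,0],"gripper":[0.7,0.7,0.7,0.7,0.7,0.7,0.7,0.7]}'
python3 -m creep '{"translation":[[2,-9,0],[2,-9,0],[2,-9,0],[1,-7,0],[0,-4,0],[0,-2,0],[0,0,0]],"spin":[0,0,0,0,0,0,0],"gripper":[0.7,0.7,0.7,0.7,0.7,0.7,0.7]}'
python3 -c "
from h import *; st()
for c in ('scene','top'): f=cams.grab_frame(c); print([(l,np.array(d['centre']),round(d['confidence'],2)) for l in ('board','cup') for d in nets.pinpoint(c,l)])
f=cams.grab_frame('scene'); cv2.imwrite('pics/s2.png',f['img'][:,:,::-1])"
```

```text
t: 21.95
eef_pos: [0.5096, 0.075, 0.01]
ee_rot: [3.096, 0.646, 1.668]
force: [-1.3, 3.8, 0.1]
width: 0.0613
gripper_force: 1.5
t: 22.65
eef_pos: [0.5163, 0.0355, 0.01]
ee_rot: [3.097, 0.647, 1.668]
force: [0.5, 2.7, 1.7]
width: 0.0612
gripper_force: 0.7
t 22.6 p [0.516 0.035 0.01 ] z [ 0.103 -0.595 -0.797] y [0.992 0.124 0.036] F [0.534 2.695 1.746] q [ 0.754  0.492 -0.835  0.775 -0.804  1.794] w 0.061
[('board', array([ 0.52 , -0.044, -0.003]), 0.77), ('board', array([ 0.282,  0.295, -0.001]), 0.72), ('cup', array([ 0.53 , -0.049,  0.02 ]), 0.56)]
[('board', array([ 0.524, -0.041,  0.   ]), 0.87), ('board', array([ 0.285,  0.302, -0.003]), 0.78), ('cup', array([ 0.528, -0.046,  0.02 ]), 0.84)]
```

View pics/s2.png

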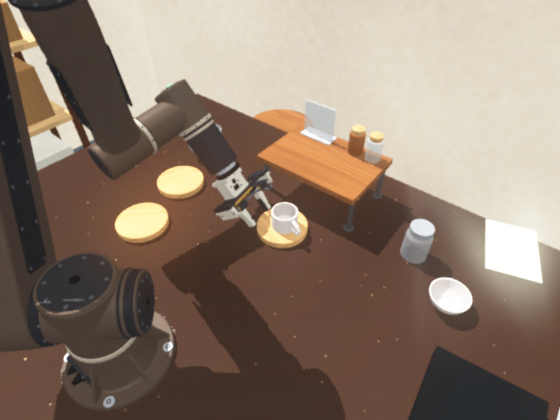

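Board and cup are at px (283,228), standing just in front of the shelf's middle, with the fingers behind to the left. Next I lift off and simulate a route to the final posture (lean ≈0.8 along +x).

```bash
python3 -m creep '{"translation":[[-5,20,10],[-5,20,30],[-5,20,50],[0,20,50],[0,20,50],[0,20,50],[0,10,50]],"spin":[0,0,0,0,0,0,0],"gripper":[0.7,0.7,0.7,0.7,0.7,0.7,0.7]}'
cat > sim.py <<'E'
from ik3 import *
from scipy.optimize import least_squares
LO6=np.r_[LO,-3.03];HI6=np.r_[HI,3.03]
def fkR(q,s6,c6):
    th=q[2]-q[1];R5=Ro.from_euler('z',q[0])*Ro.from_euler('y',-th)*Ro.from_euler('x',S*q[3])*Ro.from_euler('y',-q[4])
    z=R5.apply([1,0,0]);a=s6*q[5]+c6
    y=R5.apply([0,np.cos(a),np.sin(a)]);return fk(V,q,S)[0],np.c_[np.cross(y,z),y,z]
# calibrate joint 6
C=[([1.378,.952,1.251,.207,-1.284,-.225],[-.312,-.755,-.577]),([.754,.492,-.835,.775,-.804,1.794],[.992,.124,.036]),([1.385,.984,1.251,.057,-2.607,1.646],[.989,-.147,.002])]
s6,c6=min(((s,c) for s in(1,-1) for c in np.arange(-4,4.01,1)*np.pi/4),key=lambda k:sum(np.abs(fkR(np.array(q),*k)[1][:,1]-y).sum() for q,y in C))
def solve(q0,p,R,w=.3):
    f=lambda q:(lambda P,M:np.r_[P-p,w*(M-R).ravel()])(*fkR(q,s6,c6))
    o=least_squares(f,np.clip(q0,LO6+1e-4,HI6-1e-4),bounds=(LO6,HI6));return o.x,np.abs(o.fun).max()
def Rlean(l,le):
    l=np.radians(l);z=np.array([np.sin(le)*np.cos(l),np.sin(le)*np.sin(l),-np.cos(le)]);y=np.array([-np.sin(l),np.cos(l),0]);return np.c_[np.cross(y,z),y,z]
E
python3 - <<'E'
from sim import *
from h import st
np.set_printoptions(precision=3,suppress=True);st()
print(s6,c6,[np.abs(fkR(np.array(q),s6,c6)[1][:,1]-y).max() for q,y in C])
# final posture: q6 for it
for l in (0,10):
  for x in (.45,.63):
    for s in sols(x,-.037,l,.8,n=10):
      for g in (-2.5,-1,0,1,2.5):
        q,e=solve(np.r_[s,g],[x,-.037,.01],Rlean(l,.8))
        if e<1e-3: print(l,x,q);break
E
```

```text
t: 23.7
eef_pos: [0.5011, 0.1606, 0.2862]
ee_rot: [3.098, 0.647, 1.669]
force: [1.2, 0.5, 0.4]
width: 0.0615
gripper_force: 0.0
t 23.7 p [0.501 0.161 0.286] z [ 0.103 -0.595 -0.797] y [0.992 0.125 0.035] F [1.207 0.492 0.414] q [ 0.989  0.248 -0.348  0.427 -1.488  2.117] w 0.061
-1 -1.5707963267948966 [np.float64(0.00031216487670093773), np.float64(0.000992091956467725), np.float64(0.0007054955479111336)]
0 0.45 [-0.83   0.379 -1.015 -2.161 -0.691  1.366]
0 0.63 [-0.415  0.407 -0.623 -2.186 -0.362  0.944]
10 0.45 [-0.694  0.308 -0.861 -1.845 -0.605  1.018]
10 0.63 [-0.323  0.395 -0.509 -1.756 -0.356  0.559]
```

```bash
cat >> sim.py <<'E'
def run(q,rows,w=.3):
    for dx,dy,dz,sp in rows:
        p,R=fkR(q,s6,c6);q,e=solve(q,p+np.array([dx,dy,dz])/1e3,Ro.from_euler('z',sp).as_matrix()@R,w)
    p,R=fkR(q,s6,c6);return q,p,R
def show(q,p,R):
    l=np.degrees(np.arctan2(R[1,2],R[0,2]));print("q",q,"p",p,"lean %.3f dir %.1f yz %.3f xz %.3f"%(np.arccos(-R[2,2]),l,R[2,1],R[2,0]))
E
python3 - <<'E'
from sim import *
np.set_printoptions(precision=3,suppress=True)
for w in (.1,.2,.3,.5,.8):
    print(w)
    show(*run(np.array([1.389,.786,1.25,.07,-1.877,-.213]),[(20,45,0,0)]*4+[(20,45,20,0)]*4,w))  # -> p .441 .986 .407 lean .436
    show(*run(np.array([1.381,.968,1.25,-.101,-2.696,1.509]),[(20,45,20,0)]*5,w)) # -> .325 .633 .394 lean .771 yz .002
E
```

```text
0.1
q [ 1.378  0.991  1.25   0.39  -0.853 -0.325] p [0.519 1.163 0.526] lean 1.041 dir 59.6 yz -0.857 xz 0.099
q [ 1.51   0.93   1.25   0.524 -2.074  1.89 ] p [0.381 0.787 0.466] lean 0.512 dir -30.1 yz 0.413 xz -0.263
0.2
q [ 1.384  0.942  1.25   0.274 -1.123 -0.251] p [0.489 1.097 0.479] lean 0.801 dir 59.5 yz -0.714 xz 0.083
q [ 1.453  0.96   1.25   0.325 -2.368  1.81 ] p [0.35  0.696 0.419] lean 0.575 dir -72.5 yz 0.191 xz -0.509
0.3
q [ 1.383  0.92   1.25   0.203 -1.328 -0.222] p [0.464 1.039 0.439] lean 0.607 dir 59.2 yz -0.566 xz 0.068
q [ 1.411  0.977  1.25   0.166 -2.526  1.718] p [0.333 0.653 0.4  ] lean 0.694 dir -90.6 yz 0.066 xz -0.636
0.5
q [ 1.378  0.911  1.25   0.132 -1.544 -0.206] p [0.435 0.973 0.395] lean 0.388 dir 58.5 yz -0.375 xz 0.049
q [ 1.38   0.986  1.25   0.033 -2.622  1.629] p [0.323 0.63  0.392] lean 0.787 dir -99.6 yz -0.009 xz -0.709
0.8
q [ 1.373  0.913  1.25   0.095 -1.658 -0.203] p [0.419 0.937 0.373] lean 0.267 dir 57.8 yz -0.261 xz 0.037
q [ 1.368  0.988  1.25  -0.023 -2.656  1.588] p [0.32  0.622 0.389] lean 0.823 dir -102.5 yz -0.035 xz -0.732
```

```bash
cat > plan.py <<'E'
from sim import *
np.set_printoptions(precision=3,suppress=True)
q0=np.array([.989,.248,-.348,.427,-1.488,2.117]);w=.45
for sgn in(1,-1):
    print("sign",sgn)
    q,p,R=run(q0,[(0,20,45,0)]*4,w);show(q,p,R)
    A=np.degrees(np.arctan2(p[1],p[0]));tgt=A-6
    n=0
    while n<40:
        l=np.degrees(np.arctan2(R[1,2],R[0,2]));d=(tgt-l)*sgn%360
        if d<8 or d>352:break
        q,p,R=run(q,[(0,0,0,sgn*.14)],w);n+=1
        if n%8==0: show(q,p,R)
    print(n);show(q,p,R)
    a=np.radians(A);k=0
    while k<30 and np.arccos(-R[2,2])<.79:
        q,p,R=run(q,[(45*np.cos(a),45*np.sin(a),20,0)],w);k+=1
    print("out",k);show(q,p,R)
    # come in and over to the approach point, lean dir 8
    for i in range(60):
        g=np.array([.425,-.04,.25])-p;l=np.degrees(np.arctan2(R[1,2],R[0,2]));s=np.clip(np.radians((8-l+180)%360-180),-.12,.12)
        if np.linalg.norm(g)<.003 and abs(s)<.01:break
        st=g*1e3;st*=min(1,40/np.linalg.norm(st))
        q,p,R=run(q,[(*st,s)],w)
        if i%5==0: show(q,p,R)
    print("arrive",i);show(q,p,R)
    q,p,R=run(q,[(0,0,-40,0)]*6,w);show(q,p,R)
E
timeout 550 python3 plan.py
```

```text
sign 1
q [ 1.06   0.273  0.086  0.412 -1.888  2.223] p [0.501 0.24  0.466] lean 0.648 dir -80.2 yz 0.035 xz -0.603
q [ 1.191 -0.154 -0.462  0.681 -1.267  2.971] p [0.501 0.24  0.466] lean 0.648 dir -16.0 yz 0.035 xz -0.603
12
q [ 1.333 -0.382 -0.837  0.874 -0.936  3.03 ] p [0.435 0.278 0.412] lean 0.761 dir 12.7 yz 0.065 xz -0.686
out 2
q [ 1.17  -0.231 -0.742  0.965 -0.8    3.03 ] p [0.501 0.329 0.431] lean 0.799 dir 11.7 yz 0.074 xz -0.713
q [ 1.166 -0.263 -0.805  0.986 -0.826  2.955] p [0.493 0.293 0.414] lean 0.799 dir 8.0 yz 0.074 xz -0.713
q [ 1.09  -0.49  -1.02   0.945 -0.8    3.03 ] p [0.453 0.15  0.359] lean 0.775 dir 6.2 yz 0.068 xz -0.696
q [ 2.035 -1.056 -1.02   0.683 -1.808  2.831] p [0.404 0.042 0.345] lean 0.705 dir 7.9 yz 0.053 xz -0.646
q [ 2.127 -1.345 -1.02   0.615 -2.067  2.893] p [ 0.436 -0.042  0.272] lean 0.587 dir 8.3 yz 0.050 xz -0.551
q [ 2.135 -1.352 -1.02   0.562 -2.071  2.854] p [ 0.427 -0.04   0.253] lean 0.539 dir 8.0 yz 0.050 xz -0.511
arrive 22
q [ 2.135 -1.352 -1.02   0.56  -2.071  2.852] p [ 0.426 -0.04   0.252] lean 0.537 dir 8.0 yz 0.049 xz -0.509
[... 1161 characters left out ...]
 lean 0.791 dir 8.0 yz 0.034 xz -0.710
q [ 0.475 -0.32  -0.996  1.066 -0.271 -2.91 ] p [0.556 0.082 0.345] lean 0.791 dir 8.0 yz 0.034 xz -0.710
q [ 0.472 -0.518 -1.02   0.496 -0.428 -2.365] p [ 0.456 -0.041  0.291] lean 0.710 dir 9.4 yz 0.065 xz -0.649
q [ 0.511 -0.518 -1.02   0.422 -0.515 -2.444] p [ 0.431 -0.047  0.26 ] lean 0.622 dir 9.0 yz 0.122 xz -0.570
q [ 0.544 -0.511 -1.02   0.428 -0.549 -2.527] p [ 0.427 -0.042  0.253] lean 0.591 dir 8.3 yz 0.137 xz -0.540
arrive 32
q [ 0.547 -0.51  -1.02   0.428 -0.552 -2.534] p [ 0.426 -0.041  0.252] lean 0.588 dir 8.2 yz 0.138 xz -0.537
q [ 0.107  0.079 -0.83  -0.622 -0.143 -1.173] p [ 0.451 -0.077  0.042] lean 0.551 dir 15.2 yz 0.182 xz -0.491
```

```bash
cat > rev.py <<'E'
from sim import *
np.set_printoptions(precision=3,suppress=True);w=.45
qf=np.array([-.694,.308,-.861,-1.845,-.605,1.018])
for up,spin_first in ((0,0),(0,1)):
    q=qf.copy()
    print("case",spin_first)
    if spin_first:
        for k in range(3):
            q,p,R=run(q,[(0,0,0,.14)]*4,w);show(q,p,R)
        q,p,R=run(q,[(0,0,40,0)]*3,w);show(q,p,R)
        q,p,R=run(q,[(0,0,40,0)]*3,w);show(q,p,R)
    else:
        for k in range(2):
            q,p,R=run(q,[(0,0,40,0)]*3,w);show(q,p,R)
        for k in range(3):
            q,p,R=run(q,[(0,0,0,.14)]*4,w);show(q,p,R)
    for k in range(4):
        q,p,R=run(q,[(10,40,10,0)]*3,w);show(q,p,R)
E
timeout 500 python3 rev.py
```

```text
case 0
q [ 0.087 -0.134 -0.838 -0.94  -0.093 -0.574] p [ 0.452 -0.045  0.117] lean 0.814 dir 10.9 yz 0.008 xz -0.727
q [ 0.25  -0.362 -1.02  -0.066 -0.072 -1.556] p [ 0.462 -0.078  0.216] lean 0.841 dir 14.7 yz 0.041 xz -0.744
q [-0.517  0.026 -0.402 -0.936 -1.119  0.13 ] p [ 0.462 -0.078  0.216] lean 0.841 dir 46.7 yz 0.041 xz -0.744
q [-0.468  0.259 -0.155 -0.805 -1.486  0.429] p [ 0.462 -0.078  0.216] lean 0.841 dir 78.8 yz 0.041 xz -0.744
q [-0.308  0.431  0.049 -0.634 -1.755  0.685] p [ 0.462 -0.078  0.216] lean 0.841 dir 110.9 yz 0.041 xz -0.744
q [-0.128  0.363  0.05  -0.724 -1.701  0.509] p [0.492 0.042 0.246] lean 0.841 dir 110.9 yz 0.041 xz -0.744
q [ 0.054  0.333  0.099 -0.791 -1.638  0.326] p [0.522 0.162 0.276] lean 0.841 dir 110.9 yz 0.041 xz -0.744
q [ 0.228  0.342  0.194 -0.831 -1.573  0.145] p [0.552 0.282 0.306] lean 0.841 dir 110.9 yz 0.041 xz -0.744
q [ 0.385  0.391  0.337 -0.842 -1.52  -0.029] p [0.582 0.402 0.336] lean 0.841 dir 110.9 yz 0.041 xz -0.744
case 1
q [-0.546  0.37  -0.607 -1.261 -0.806  0.733] p [ 0.45  -0.037  0.01 ] lean 0.800 dir 42.1 yz 0.000 xz 
[... 181 characters left out ...]
0.01 ] lean 0.800 dir 106.2 yz 0.000 xz -0.717
q [-0.262  0.443 -0.127 -0.662 -1.508  0.765] p [ 0.45  -0.037  0.13 ] lean 0.800 dir 106.2 yz 0.000 xz -0.717
q [-0.263  0.308 -0.013 -0.667 -1.705  0.613] p [ 0.45  -0.037  0.25 ] lean 0.800 dir 106.2 yz 0.000 xz -0.717
q [-0.065  0.249  0.002 -0.742 -1.638  0.418] p [0.48  0.083 0.28 ] lean 0.800 dir 106.2 yz 0.000 xz -0.717
q [ 0.134  0.232  0.065 -0.788 -1.561  0.223] p [0.51  0.203 0.31 ] lean 0.800 dir 106.2 yz 0.000 xz -0.717
q [ 0.318  0.259  0.174 -0.803 -1.487  0.037] p [0.54  0.323 0.34 ] lean 0.800 dir 106.2 yz 0.000 xz -0.717
q [ 0.478  0.327  0.329 -0.79  -1.433 -0.138] p [0.57  0.443 0.37 ] lean 0.800 dir 106.2 yz 0.000 xz -0.717
```

```bash
cat > fwd.py <<'E'
from sim import *
np.set_printoptions(precision=3,suppress=True);w=.45
q=np.array([.989,.248,-.348,.427,-1.488,2.117])
def go(name,rows):
    global q
    q,p,R=run(q,rows,w);print(name,end=" ");show(q,p,R)
go("A",[(-20,40,10,-.148)]*8)
go("B",[(0,15,0,-.148)]*8)
go("C",[(0,0,0,-.148)]*8)
go("C2",[(0,0,0,-.08)])
go("D",[(20,45,10,0)]*8)
go("E",[(20,45,20,0)]*4)
go("F",[(20,45,20,0)]*4)
E
timeout 500 python3 fwd.py
```

```text
A q [ 1.068  0.556  0.613 -0.368 -2.179  0.877] p [0.341 0.48  0.366] lean 0.648 dir -148.1 yz 0.035 xz -0.603
B q [ 0.944  0.37   0.42  -0.649 -1.611 -0.088] p [0.341 0.6   0.366] lean 0.648 dir 144.1 yz 0.035 xz -0.603
C q [ 1.338 -0.017 -0.309  0.007 -0.63  -1.639] p [0.341 0.6   0.366] lean 0.648 dir 76.3 yz 0.035 xz -0.603
C2 q [ 1.376 -0.028 -0.373  0.136 -0.585 -1.842] p [0.341 0.6   0.366] lean 0.648 dir 71.7 yz 0.035 xz -0.603
D q [ 1.272  0.685  0.859  0.014 -1.097 -1.652] p [0.501 0.96  0.446] lean 0.648 dir 71.7 yz 0.035 xz -0.603
E q [ 1.285  0.9    1.25   0.057 -1.169 -1.674] p [0.531 1.054 0.467] lean 0.754 dir 69.2 yz 0.017 xz -0.685
F q [ 1.305  0.952  1.25   0.13  -0.983 -1.726] p [0.543 1.115 0.47 ] lean 0.894 dir 66.8 yz -0.003 xz -0.779
```

```bash
python3 -m creep '{"translation":[[-20,40,10],[-20,40,10],[-20,40,10],[-20,40,10],[-20,40,10],[-20,40,10],[-20,40,10],[-20,40,10]],"spin":[-0.148,-0.148,-0.148,-0.148,-0.148,-0.148,-0.148,-0.148],"gripper":[0.7,0.7,0.7,0.7,0.7,0.7,0.7,0.7]}'
python3 -m creep '{"translation":[[0,15,0],[0,15,0],[0,15,0],[0,15,0],[0,15,0],[0,15,0],[0,15,0],[0,15,0]],"spin":[-0.148,-0.148,-0.148,-0.148,-0.148,-0.148,-0.148,-0.148],"gripper":[0.7,0.7,0.7,0.7,0.7,0.7,0.7,0.7]}'
python3 -m creep '{"translation":[[0,0,0],[0,0,0],[0,0,0],[0,0,0],[0,0,0],[0,0,0],[0,0,0],[0,0,0]],"spin":[-0.148,-0.148,-0.148,-0.148,-0.148,-0.148,-0.148,-0.148],"gripper":[0.7,0.7,0.7,0.7,0.7,0.7,0.7,0.7]}'
python3 -c "from h import *; st()"
```

```text
t: 24.5
eef_pos: [0.3408, 0.4816, 0.3639]
ee_rot: [3.095, 0.65, 0.478]
force: [0.1, -0.2, -1.5]
width: 0.0615
gripper_force: 0.0
t: 25.3
eef_pos: [0.3422, 0.5999, 0.3638]
ee_rot: [3.094, 0.647, -0.708]
force: [-0.5, 0.6, -0.3]
width: 0.0613
gripper_force: 0.0
t: 26.1
eef_pos: [0.3431, 0.597, 0.3625]
ee_rot: [3.097, 0.638, -1.809]
force: [0.5, -1.6, -0.2]
width: 0.0613
gripper_force: 0.0
t 26.1 p [0.343 0.597 0.363] z [ 0.097  0.588 -0.803] y [-0.977  0.21   0.035] F [ 0.482 -1.574 -0.182] q [ 1.29   0.001 -0.248 -0.109 -0.689 -1.452] w 0.061
```

```bash
python3 -m creep '{"translation":[[20,45,10],[20,45,10],[20,45,10],[20,45,10],[20,45,10],[20,45,10],[20,45,10],[20,45,10]],"spin":[-0.1,-0.05,0,0,0,0,0,0],"gripper":[0.7,0.7,0.7,0.7,0.7,0.7,0.7,0.7]}'
python3 -m creep '{"translation":[[20,45,20],[20,45,20],[20,45,20],[20,45,20],[20,45,20]],"spin":[0,0,0,0,0],"gripper":[0.7,0.7,0.7,0.7,0.7]}'
python3 -c "from h import *; st()"
```

```text
t: 26.9
eef_pos: [0.5022, 0.9538, 0.4406]
ee_rot: [3.098, 0.635, -1.954]
force: [0.7, 2.3, 1.1]
width: 0.0616
gripper_force: 0.0
t: 27.4
eef_pos: [0.5344, 1.0581, 0.4622]
ee_rot: [3.126, 0.76, -1.959]
force: [-0.1, -0.5, 0.4]
width: 0.0614
gripper_force: 0.0
t 27.4 p [0.534 1.058 0.462] z [ 0.246  0.644 -0.725] y [-0.929  0.369  0.011] F [-0.105 -0.527  0.363] q [ 1.283  0.907  1.25   0.058 -1.156 -1.667] w 0.061
```

```bash
python3 -m creep '{"translation":[[20,45,20]],"spin":[0],"gripper":[0.7]}'
cat > fwd2.py <<'E'
from sim import *
from station import get_state
np.set_printoptions(precision=3,suppress=True);w=.45
q=np.array(get_state()["q"])
def go(name,rows):
    global q
    q,p,R=run(q,rows,w);print(name,end=" ");show(q,p,R)
go("0",[(0,0,0,0)])
go("A",[(5,-48,-5,.1)]*8)
go("B",[(0,-48,-5,0)]*8)
go("C",[(-30,-35,-5,0)]*6)
p=fkR(q,s6,c6)[0]; d=(np.array([.40,-.04,.25])-p)*1000; print("rest",d)
go("D",[(*(d/5),0)]*5)
go("E",[(0,0,-40,-.14)]*3)
go("F",[(0,0,-5,-.14)]*5)
go("G",[(0,0,-30,-.14)]*3)
go("H",[(25,0,0,-.1)])
for k in range(4): go("P",[(25,0,0,0)]*2)
E
timeout 500 python3 fwd2.py
```

```text
t: 27.5
eef_pos: [0.5375, 1.0731, 0.465]
ee_rot: [3.133, 0.797, -1.96]
force: [-0.1, 0.6, -0.3]
width: 0.0614
gripper_force: 0.0
0 q [ 1.288  0.918  1.25   0.075 -1.109 -1.679] p [0.538 1.073 0.465] lean 0.797 dir 68.4 yz 0.006 xz -0.715
A q [ 0.744  0.571  0.812 -0.747 -1.518 -0.404] p [0.578 0.689 0.425] lean 0.797 dir 114.2 yz 0.006 xz -0.715
B q [ 0.28   0.353  0.402 -0.796 -1.706  0.057] p [0.578 0.305 0.385] lean 0.797 dir 114.2 yz 0.006 xz -0.715
C q [-0.016  0.107 -0.004 -0.727 -1.797  0.386] p [0.398 0.095 0.355] lean 0.797 dir 114.2 yz 0.006 xz -0.715
rest [   2.303 -135.296 -104.837]
D q [-0.239  0.281 -0.071 -0.61  -1.744  0.712] p [ 0.4  -0.04  0.25] lean 0.797 dir 114.2 yz 0.006 xz -0.715
E q [-0.377  0.316 -0.31  -0.744 -1.375  0.687] p [ 0.4  -0.04  0.13] lean 0.797 dir 90.2 yz 0.006 xz -0.715
F q [-0.52   0.126 -0.59  -1.007 -0.984  0.46 ] p [ 0.4   -0.04   0.105] lean 0.797 dir 50.0 yz 0.006 xz -0.715
G q [-0.691  0.279 -0.79  -1.454 -0.715  0.831] p [ 0.4   -0.04   0.015] lean 0.797 dir 26.0 yz 0.006 xz -0.715
H q [-0.66   0.274 -0.797 -1.566 -0.652  0.828] p [ 0.425 -0.04   0.015] lean 0.797 dir 20.3 yz 0.006 xz -0.715
P q [-0.552  0.297 -0.718 -1.581 -0.598  0.732] p [ 0.475 -0.04   0.015] lean 0.797 dir 20.3 yz 0.006 xz -0.715
P q [-0.46   0.326 -0.633 -1.572 -0.546  0.63 ] p [ 0.525 -0.04   0.015] lean 0.797 dir 20.3 yz 0.006 xz -0.715
P q [-0.379  0.359 -0.545 -1.541 -0.499  0.519] p [ 0.575 -0.04   0.015] lean 0.797 dir 20.3 yz 0.006 xz -0.715
P q [-0.307  0.396 -0.455 -1.49  -0.456  0.399] p [ 0.625 -0.04   0.015] lean 0.797 dir 20.3 yz 0.006 xz -0.715
```

```bash
python3 -m creep '{"translation":[[5,-48,-5],[5,-48,-5],[5,-48,-5],[5,-48,-5],[5,-48,-5],[5,-48,-5],[5,-48,-5],[5,-48,-5]],"spin":[0.1,0.1,0.1,0.1,0.1,0.1,0.1,0.1],"gripper":[0.7,0.7,0.7,0.7,0.7,0.7,0.7,0.7]}'
python3 -m creep '{"translation":[[0,-48,-5],[0,-48,-5],[0,-48,-5],[0,-48,-5],[0,-48,-5],[0,-48,-5],[0,-48,-5],[0,-48,-5]],"spin":[0,0,0,0,0,0,0,0],"gripper":[0.7,0.7,0.7,0.7,0.7,0.7,0.7,0.7]}'
python3 -m creep '{"translation":[[-30,-35,-5],[-30,-35,-5],[-30,-35,-5],[-30,-35,-5],[-30,-35,-5],[-30,-35,-5],[0,-30,-20],[0,-30,-20]],"spin":[0,0,0,0,0,0,0,0],"gripper":[0.7,0.7,0.7,0.7,0.7,0.7,0.7,0.7]}'
python3 -c "from h import *; st()"
```

```text
t: 28.3
eef_pos: [0.577, 0.692, 0.4278]
ee_rot: [3.133, 0.798, -1.166]
force: [1.4, 1.7, -0.7]
width: 0.0615
gripper_force: 0.0
t: 29.1
eef_pos: [0.5764, 0.3087, 0.3872]
ee_rot: [3.132, 0.798, -1.17]
force: [1.1, -0.6, 0.6]
width: 0.0612
gripper_force: 0.0
t: 29.9
eef_pos: [0.3961, 0.0395, 0.318]
ee_rot: [3.136, 0.797, -1.168]
force: [0.4, -0.4, -0.1]
width: 0.0618
gripper_force: 0.0
t 29.9 p [0.396 0.04  0.318] z [-0.286  0.655 -0.699] y [-0.918 -0.396  0.004] F [ 0.409 -0.4   -0.108] q [-0.116  0.157 -0.042 -0.685 -1.787  0.515] w 0.062
```

```bash
python3 -m creep '{"translation":[[0,-27,-23],[0,-27,-23],[0,-26,-22],[0,0,-40],[0,0,-40],[0,0,-40],[0,0,-5],[0,0,-5]],"spin":[0,0,0,-0.14,-0.14,-0.14,-0.14,-0.14],"gripper":[0.7,0.7,0.7,0.7,0.7,0.7,0.7,0.7]}'
python3 -m creep '{"translation":[[0,0,-5],[0,0,-5],[0,0,-5],[0,0,-20],[0,0,-20],[0,0,-20],[0,0,-12],[0,0,0]],"spin":[-0.14,-0.14,-0.14,-0.14,-0.14,-0.14,-0.14,0],"gripper":[0.7,0.7,0.7,0.7,0.7,0.7,0.7,0.7]}'
python3 -c "
from h import *; st()
for c in ('scene','top'): f=cams.grab_frame(c); print([(l,np.array(d['centre']),round(d['confidence'],2)) for l in ('board','cup','shelf_lip') for d in nets.pinpoint(c,l)])
cv2.imwrite('pics/t3.png',f['img'][:,:,::-1])"
```

```text
t: 30.7
eef_pos: [0.3963, -0.0392, 0.1181]
ee_rot: [3.127, 0.798, -1.881]
force: [-0.1, -0.1, 0.9]
width: 0.0609
gripper_force: 0.0
t: 31.5
eef_pos: [0.395, -0.0373, 0.0313]
ee_rot: [3.125, 0.795, -2.863]
force: [-0.4, -1.3, 0.1]
width: 0.0612
gripper_force: 0.0
t 31.5 p [ 0.395 -0.037  0.031] z [ 0.681  0.212 -0.701] y [-0.287  0.958  0.012] F [-0.391 -1.302  0.069] q [-0.669  0.171 -0.851 -1.534 -0.63   0.736] w 0.061
[('board', array([ 0.478,  0.356, -0.003]), 0.84), ('board', array([ 0.525, -0.045, -0.   ]), 0.82), ('board', array([0.281, 0.295, 0.   ]), 0.79), ('cup', array([ 0.53 , -0.046,  0.018]), 0.71), ('shelf_lip', array([ 0.621, -0.034,  0.12 ]), 0.98)]
[('board', array([ 0.475,  0.353, -0.   ]), 0.92), ('board', array([ 0.286,  0.299, -0.001]), 0.91), ('board', array([ 0.523, -0.038, -0.002]), 0.65), ('cup', array([ 0.53 , -0.046,  0.021]), 0.58), ('shelf_lip', array([ 0.622, -0.032,  0.121]), 0.86)]
```

View pics/t3.png

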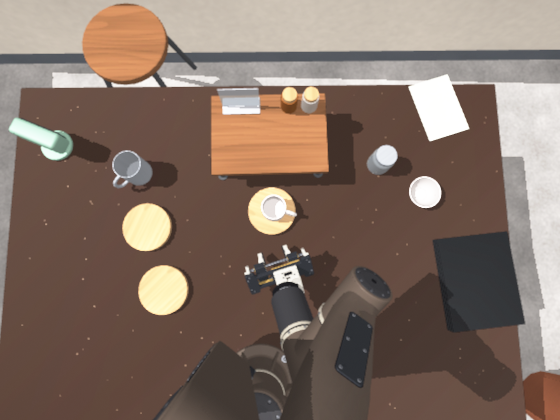

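The top view shows the gripper behind the board at px (283,265), leaning towards the shelf. The board and cup are at px (272,211), just in front of the shelf's middle. I'll trim the lean direction, lower, then push in.

```bash
python3 -m creep '{"translation":[[5,-4,-8],[5,-4,-8],[5,-5,-5],[5,0,0],[0,0,0]],"spin":[-0.08,-0.08,0,0,0],"gripper":[0.7,0.7,0.7,0.7,0.7]}'
python3 -c "from h import *; st()"
```

```text
t: 32.4
eef_pos: [0.4181, -0.0529, 0.0118]
ee_rot: [3.134, 0.797, -3.009]
force: [0.3, -0.6, 0.7]
width: 0.061
gripper_force: 0.0
t 32.4 p [ 0.418 -0.053  0.012] z [ 0.708  0.102 -0.699] y [-0.138  0.99   0.006] F [ 0.335 -0.565  0.658] q [-0.792  0.287 -0.899 -1.795 -0.632  1.026] w 0.061
```

```bash
python3 -m creep '{"translation":[[8,0.5,-3],[9,0.5,0],[5,0,0],[5,0,0],[6,0.3,0],[8,0.4,0],[9,0.5,0],[9,0.5,0]],"spin":[0,0,0,0,0,0,0,0],"gripper":[0.7,0.7,0.7,0.7,0.7,0.7,0.7,0.7]}'
python3 -m creep '{"translation":[[9,0.5,0],[9,0.5,0],[9,0.5,0],[9,0.5,0],[9,0.5,0],[8,0.4,0]],"spin":[0,0,0,0,0,0],"gripper":[0.7,0.7,0.7,0.7,0.7,0.7]}'
python3 -c "
from h import *; st()
for c in ('scene','top'): f=cams.grab_frame(c); print([(l,np.array(d['centre']),round(d['confidence'],2)) for l in ('board','cup') for d in nets.pinpoint(c,l)])"
```

```text
t: 33.2
eef_pos: [0.4767, -0.0495, 0.0086]
ee_rot: [3.133, 0.796, -3.01]
force: [-3.7, -1.0, 1.9]
width: 0.0612
gripper_force: 1.7
t: 33.8
eef_pos: [0.5301, -0.0468, 0.0087]
ee_rot: [3.133, 0.797, -3.01]
force: [-2.9, -0.4, 0.5]
width: 0.0609
gripper_force: 1.5
t 33.8 p [ 0.53  -0.047  0.009] z [ 0.708  0.102 -0.699] y [-0.137  0.99   0.006] F [-2.943 -0.412  0.511] q [-0.528  0.339 -0.716 -1.88  -0.486  0.845] w 0.061
[('board', array([ 0.282,  0.294, -0.002]), 0.82), ('board', array([ 0.598, -0.044, -0.002]), 0.61), ('board', array([0.479, 0.357, 0.003]), 0.59)]
[('board', array([ 0.474,  0.356, -0.002]), 0.87), ('board', array([ 0.605, -0.036, -0.001]), 0.79), ('board', array([ 0.285,  0.299, -0.003]), 0.74), ('cup', array([ 0.607, -0.044,  0.02 ]), 0.9), ('cup', array([ 0.682, -0.387, -0.   ]), 0.22)]
```

```bash
python3 -m creep '{"translation":[[8,0.5,0],[8,0.5,0],[8,0.5,0],[8,0.5,0],[8,0.5,0],[8,0.5,0],[7,0.4,0],[5,0.2,0]],"spin":[0,0,0,0,0,0,0,0],"gripper":[0.7,0.7,0.7,0.7,0.7,0.7,0.7,0.7]}'
python3 -c "
from h import *; st()
for c in ('scene','top'):
  f=cams.grab_frame(c); print([(l,np.array(d['centre']),round(d['confidence'],2)) for l in ('board','cup') for d in nets.pinpoint(c,l)])
f=cams.grab_frame('scene');cv2.imwrite('pics/s4.png',cv2.resize(f['img'][60:340,150:430,::-1],(560,560)))"
```

```text
t: 34.9
eef_pos: [0.5901, -0.0431, 0.0087]
ee_rot: [3.133, 0.797, -3.009]
force: [-2.0, 0.2, 0.3]
width: 0.0613
gripper_force: 1.3
t 34.9 p [ 0.59  -0.043  0.009] z [ 0.708  0.103 -0.699] y [-0.138  0.99   0.006] F [-1.968  0.205  0.271] q [-0.407  0.371 -0.598 -1.848 -0.4    0.698] w 0.061
[('board', array([ 0.477,  0.356, -0.   ]), 0.8), ('board', array([ 0.665, -0.036, -0.   ]), 0.68), ('board', array([ 0.281,  0.298, -0.001]), 0.6), ('cup', array([ 0.668, -0.041,  0.021]), 0.93)]
[('board', array([0.286, 0.302, 0.002]), 0.91), ('board', array([ 0.661, -0.036,  0.001]), 0.76), ('board', array([0.475, 0.356, 0.004]), 0.61), ('cup', array([ 0.67 , -0.044,  0.018]), 0.53)]
```

View pics/s4.png

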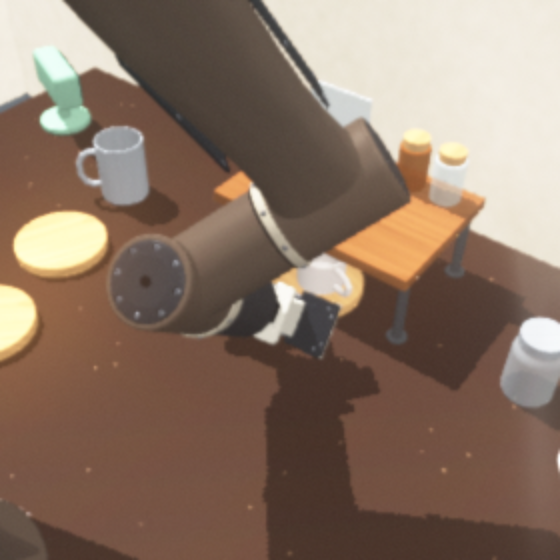

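The cup stands upright on the board, which is going in under the middle of the shelf (px (330,280) in the crop). The gripper body is still in front of the lip. Now the slow feel for the stop.

```bash
python3 -m creep '{"translation":[[2,0.1,0],[2,0.1,0],[2,0.1,0],[2,0.1,0]],"spin":[0,0,0,0],"gripper":[0.7,0.7,0.7,0.7]}' | egrep 'pos|^force'
python3 -m creep '{"translation":[[2,0.1,0],[2,0.1,0]],"spin":[0,0],"gripper":[0.7,0.7]}' | egrep 'pos|^force'
python3 -m creep '{"translation":[[2,0.1,0],[2,0.1,0]],"spin":[0,0],"gripper":[0.7,0.7]}' | egrep 'pos|^force'
python3 -m creep '{"translation":[[1.5,0,0],[1.5,0,0]],"spin":[0,0],"gripper":[0.7,0.7]}' | egrep 'pos|^force'
```

```text
eef_pos: [0.5971, -0.0428, 0.0085]
force: [-4.2, -0.9, 1.5]
eef_pos: [0.6014, -0.0426, 0.0086]
force: [-4.0, 0.2, 1.2]
eef_pos: [0.6055, -0.0425, 0.0086]
force: [-2.7, -0.3, 1.6]
eef_pos: [0.6081, -0.0424, 0.0085]
force: [-6.0, 0.3, 3.0]
```

```bash
python3 -m creep '{"translation":[[1,0,0]],"spin":[0],"gripper":[0.7]}' | egrep 'pos|^force'
python3 -m creep '{"translation":[[1,0,0]],"spin":[0],"gripper":[0.7]}' | egrep 'pos|^force'
python3 -m creep '{"translation":[[1,0,0]],"spin":[0],"gripper":[0.7]}' | egrep 'pos|^force'
```

```text
eef_pos: [0.609, -0.0424, 0.0085]
force: [-7.0, 0.4, 2.3]
eef_pos: [0.6098, -0.0423, 0.0084]
force: [-7.8, -0.3, 3.1]
eef_pos: [0.6106, -0.0423, 0.0084]
force: [-7.5, 0.5, 3.0]
```

```bash
python3 -m creep '{"translation":[[0,0,0],[0,0,0]],"spin":[0,0],"gripper":[0.7,0.7]}' | egrep 'pos|^force'
python3 -m creep '{"translation":[[0,0,0]],"spin":[0],"gripper":[0.7]}' | egrep 'pos|^force'
python3 -c "
from h import *
for c in ('top','scene')*2:
  f=cams.grab_frame(c); print(c,[(l,np.array(d['centre'])) for l in ('board','cup') for d in nets.pinpoint(c,l) if d['centre'][0]>.55 and abs(d['centre'][1])<.2])"
```

```text
eef_pos: [0.6108, -0.0424, 0.0084]
force: [-6.4, -0.4, 2.6]
eef_pos: [0.6107, -0.0423, 0.0084]
force: [-7.1, -0.4, 2.7]
top [('board', array([ 0.682, -0.033, -0.001]))]
scene [('cup', array([ 0.684, -0.04 ,  0.017]))]
top [('board', array([ 0.68 , -0.032,  0.001]))]
scene [('board', array([ 0.679, -0.036, -0.002])), ('cup', array([ 0.69 , -0.042,  0.02 ]))]
```

```bash
python3 -m creep '{"translation":[[-1,0,0],[-1,0,0],[-2,0,0],[-3,0,0],[-6,0,0],[-10,0,0],[-15,0,0],[-20,0,0]],"spin":[0,0,0,0,0,0,0,0],"gripper":[0.7,0.7,0.7,0.7,0.7,0.7,0.7,0.7]}'
python3 -m creep '{"translation":[[-20,0,0],[-20,0,5],[-20,0,10],[0,0,0]],"spin":[0,0,0,0],"gripper":[0.7,0.7,0.7,0.7]}' | egrep 'pos|^force'
python3 -c "
from h import *
st()
for c in ('top','scene')*2:
  f=cams.grab_frame(c); print(c,[(l,np.array(d['centre'])) for l in ('board','cup','pitcher','jar','bowl') for d in nets.pinpoint(c,l) if d['confidence']>.5])
cv2.imwrite('pics/s5.png',cv2.resize(f['img'][60:340,150:430,::-1],(560,560)))"
```

```text
t: 38.25
eef_pos: [0.5533, -0.0425, 0.009]
ee_rot: [3.134, 0.798, -3.009]
force: [-0.0, -1.1, -0.2]
width: 0.0611
gripper_force: 0.0
eef_pos: [0.4913, -0.0424, 0.0245]
force: [1.4, 0.0, -0.1]
t 38.6 p [ 0.491 -0.042  0.024] z [ 0.708  0.101 -0.699] y [-0.137  0.991  0.005] F [ 1.351  0.015 -0.119] q [-0.538  0.252 -0.769 -1.809 -0.482  0.775] w 0.061
top [('board', array([ 0.684, -0.036,  0.002])), ('board', array([ 0.285,  0.3  , -0.001])), ('board', array([0.475, 0.355, 0.001])), ('pitcher', array([ 0.654,  0.392, -0.003])), ('jar', array([ 0.677, -0.39 ,  0.   ])), ('bowl', array([ 0.577, -0.519, -0.001]))]
scene [('board', array([ 0.678, -0.035,  0.   ])), ('board', array([ 0.479,  0.355, -0.002])), ('board', array([ 0.283,  0.3  , -0.004])), ('pitcher', array([ 0.661,  0.391, -0.001])), ('jar', array([ 0.673, -0.388, -0.002])), ('bowl', array([ 0.574, -0.517, -0.002]))]
top [('board', array([ 0.682, -0.034, -0.001])), ('board', array([ 0.284,  0.297, -0.002])), ('board', array([ 0.477,  0.354, -0.001])), ('pitcher', array([ 0.656,  0.39 , -0.005])), ('jar', array([ 0.678, -0.39 ,  0.003])), ('bowl', array([ 0.578, -0.519, -0.001]))]
scene [('board', array([ 0.68 , -0.038, -0.003])), ('board', array([ 0.279,  0.296, -0.   ])), ('board', array([0.477, 0.358, 0.001])), ('cup', array([ 0.689, -0.042,  0.021])), ('pitcher', array([0.658, 0.395, 0.001])), ('jar', array([ 0.676, -0.386,  0.   ])), ('bowl', array([ 0.572, -0.518,  0.   ]))]
```

View pics/s5.png

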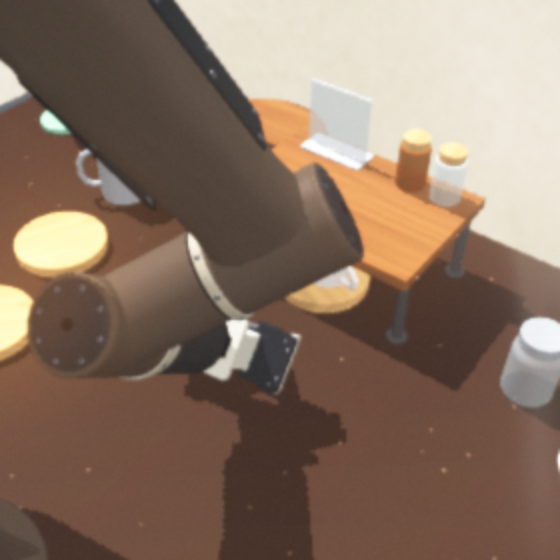

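The board rests under the shelf with the cup upright at px (325,285). The bystanders haven't moved, and the gripper is clear. A steady 7 N is more than sliding friction alone can give (5.3 N at most), so the stop was being pressed in.

```bash
python3 -c "
from station import arm; print(arm.job_done())"
```

```text
the job is handed in; nothing more can be done
None
```

I handed the job in at about 39 s: the board is under the middle of the shelf, resting against the stop and pressing it in by an estimated 4–6 mm while I pushed. The cup still stands on the board, the pitcher, jar and bowl were not moved, and the gripper is touching nothing; no verdict came back.

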